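# Chase the blind thread in the case holder with the inclined tap

### The arm

A 6-joint arm with a two-finger parallel gripper is mounted at the origin on the work surface. World frame = base frame: x ahead of the robot, y to its left, z up, the work surface at z = 0. Lengths are in mm, angles in rad, forces in N, time in s.
With the tool pointing down it reaches from about 350 to 775 mm from the base axis. Payload 7.3 kg.
Tool frame: the origin (TCP) lies between the finger pads; the fingertips stand 14 mm ahead of it and the grasp point (between the pads) lies 5 mm behind it; z points along the fingers, y is the line along which they close (so a half turn about z gives the same grasp; the last joint's range is limited). The gripper opens to 92 mm and grips with 3 to 60 N. Pads are 19 mm wide; open, the fingers measure 130 mm over their backs; the gripper's body (75 mm by 190 mm) begins 47 mm behind the grasp point.
Start: joints at [1.154, 0.342, 1.524, -0, 1.275, -0.146], TCP at [140.423, 505.892, 220.441] pointing down, gripper open.
Joint ranges: [-2.53, 2.53], [-0.77, 2.02], [0.04, 2.7], [-1, 4.14], [0.28, 2.66], [-3.11, 3.11]. Speed limits (rad/s): [2.57, 2.57, 3.14, 3.14, 3.14, 3.14].

### API

Orientations are given as [roll, pitch, yaw] about the fixed x, y, z axes, in that order (R = Rz(yaw) Ry(pitch) Rx(roll)).
In Python, from plant import get_obs, cams, close_job gives the robot as it stands. The module is installed in compiled form; this text tells all that it offers.
- The arm moves only by the shell command python3 -m creep 'ROWS'. ROWS is JSON, a list of rows, each an object of numbers: "hand": the opening, from 0 (shut) to 1 (fully open); "tx", "ty", "tz": the shift along the tool's x, y, z in m; "spin": the turn about the tool's z in degrees. In form: [{"hand": .., "tx": .., "ty": .., "tz": .., "spin": ..}, ...]. A call has 1 to 5 rows; each row shifts and turns the commanded pose from where the row before left it, along the tool's axes as they then stand; what a row does not reach is not made up. A row lasts 1/8 s, in which the tool goes at most 62.5 mm and 10.7 degrees, less where a joint would pass 70% of its speed; a pose out of reach is approached as far as the arm can. A call is refused whole if a number of a shift passes 0.0625 or a number of a turn 10.7, either way. A call with a gripper value outside its range is refused whole. The fingers move at their own pace and stop on an object; the grip force is fixed at half the most. Time passes only in rows, so rows that do not move let the fingers close. It gives the time, the measured TCP pose, the force, the opening and the grip force at its end, in the units of the state.
- get_obs(): the state, without advancing time (a new reading comes with each control period).
- cams.capture(name): name is "scene" or "top" or "wrist"; returns a dict with "color" (420x560x3 uint8, red, green, blue), "K" (3x3 intrinsics, pixels), "k1" (the pictures are not rectified: a ray, as slopes to the right and down, at radius r is drawn at 1 + k1 r^2 times it, then the intrinsics apply), "R" (3x3) and "t" (3): a world point X has camera coordinates R X + t. Camera axes: x right, y down, z forward; pixel columns grow to the right and rows downward; lengths in mm; the calibration is good to about 2 mm. A picture is of the moment at which its call begins. There is no depth.
- close_job(): hands the job in; it is judged then, once.
The state is a dict: "time": time; "joint_positions": joint angles; "dq": joint speeds; "tau": joint torques, N m; "tool_pos": TCP position; "tcp_rot": TCP orientation; "contact_force": force on the tool from outside, world axes, zero at the start; "moment": the same for the moment, N m; "grip_width": finger opening in mm; "finger_force": force on a finger pad.
Only numpy, scipy, OpenCV 4.12 (cv2) and the standard library are available. Lean on these libraries where they do the work, as an engineer would, in place of code of your own. Each camera call takes 0.05 s, during which the arm holds its last target. There are 200 camera calls.

### The job

Run the tap to the bottom of the blind threaded hole in the watch case holder, turning its T-handle clockwise (seen from the handle): half a turn forward and a quarter turn back, again half a turn forward and a quarter turn back, then forward until you feel it meet the bottom. Do not force it there, or the holder will turn in the vise jaws, and leave the other things on the bench undisturbed. Let go of the tap and leave it in the hole.

Things in the scene. Friction and masses are not known exactly. Their poses are not given: they have to be found in the camera images.
- tap_grip (a point): Centre of the tap's T-handle, on the tap's axis: a black bar 52 mm long (x), 12 mm wide (y, the width to grip), 20 mm high (z), one end red. z points up the tap's axis, away from the hole; x to the red end; the frame turns with the handle. The axis leans 30 degrees from vertical, roughly towards the robot. Below the bar a 16 mm collar reaches 22 mm below this point, then an 8.4 mm shank.
- tap_mark (a point): Upper edge of the red end of the bar, 24 mm along x and 10 mm along z from tap_grip. It turns with the bar and shows how far the tap has been turned.
- hole (a point): Mouth of the blind hole, 55 mm below tap_grip on the tap's axis, in the top of the round aluminium case holder (42 mm across, pink top). Its z points up the tap's axis. The tap is already started in it, cannot be pulled out, and sinks 1 mm a turn.
- vise: Blue swivel vise, fixed to the bench, that holds the work at its slant. Origin on the bench, straight below the T-handle; its z is up, and the tap's axis leans to its -x. Foot disc 110 mm across, centred 48 mm along its x; jaws 62 mm wide (y), up to 95 mm high.
- tap (a joint): Angle of the tap, growing clockwise seen from the handle (forward). Starts at 0 to 1.0 rad and stays where it is left. Turning takes 0.12 N m either way. The bottom is met 0.84 to 1 turn past the start, beyond the second forward stroke; feel for it: it is a hard stop.
- holder (a joint): Angle of the case holder in the vise jaws, 0 at the start, growing clockwise. It is held by friction: it slips when the torque on it passes about 0.7 N m, so pushing on at the bottom turns it with the tap. A white line on its pink top shows it.
- watch_case: Bystander, to be left alone: gold-coloured watch case ring, 42 mm across, 9 mm high. Origin at the centre of its underside.
- case_back: Bystander, to be left alone: bare steel disc, 34 mm across, 4 mm thick. Origin at the centre of its underside.
- dial: Bystander, to be left alone: black disc, 36 mm across, 4 mm thick. Origin at the centre of its underside.
- loupe: Bystander, to be left alone: black eye loupe standing on the bench, 34 mm across, 30 mm high. Origin at the centre of its underside.
- screwdriver: Bystander, to be left alone: small black-handled screwdriver, 130 mm long, 26 mm thick, lying along its x. Origin at the centre of its underside.
- pliers: Bystander, to be left alone: blue-handled pliers, about 135 mm long, 60 mm wide, 14 mm high, lying along their x. Origin at the centre of its underside.
- tweezers: Bystander, to be left alone: steel tweezers, 118 mm long, 16 mm wide, 8 mm high, lying along their x. Origin at the centre of its underside.
Not all that is in view belongs to the job. What is shaped like the vise but green is not meant.

How it is judged (in metres and radians):
On the way, in this order (a step that is already met when the one before it is completed fails the run):
1. the tap is half a turn forward of its start (within 30 degrees) (distance of tap_mark from where it was at the start of the episode above 0.046368 m and value of joint tap above 2.4 rad), for 0.1 s.
2. it has been turned back about a quarter turn: at most 115 degrees forward of its start (distance of tap_mark from where it was at the start of the episode below 0.040464 m and value of joint tap below 3.3 rad), for 0.1 s.
3. it is forward again by about half a turn: at least 240 degrees forward of its start (distance of tap_mark from where it was at the start of the episode below 0.041568 m and value of joint tap above 3.7 rad), for 0.1 s.
4. it has again been turned back about a quarter turn: to within 25 degrees of half a turn forward of its start (distance of tap_mark from where it was at the start of the episode above 0.046848 m), for 0.1 s.
At the end, for the whole second after the job is handed in: The tap stands at the bottom of its hole (within 0.15 rad of it), the holder not turned in the jaws by more than 0.35 rad, at rest and let go; no bystander has been moved by more than 20 mm (value of joint tap above 6.13 rad and value of joint holder between -0.35 and 0.35 rad and velocity of joint tap between -0.05 and 0.05 rad/s and contact force between the fingers and tap below 0.1 N); the robot touches nothing.
It fails at once if the tap is forced at the bottom: the case holder is turned by more than 0.35 rad in the vise jaws (value of joint holder above 0.35 rad or value of joint holder below -0.35 rad).
It fails at once if a bystander is moved by more than 20 mm (distance of any of watch_case, case_back, dial, loupe, screwdriver, pliers, tweezers from where it was at the start of the episode above 0.02 m).
It also fails if it takes over 72 s, if anything falls off the work surface, if the arm or the gripper's body presses on something with over 40 N, if the wrist force passes 120 N, or if a joint passes its speed limit or range.

## Working session

There is one attempt and no reset: what is moved stays moved. The work goes in short steps, Python scripts to look and compute and a shell command to move; the robot and the scene stay as the last step left them, time stands still between calls to the robot, and variables do not carry over. Pictures are saved under pics/ and viewed, at most 10 in all, crops included, and the job is handed in when it is done.

```bash
mkdir -p pics; python3 - <<'E'
from plant import get_obs,cams
import cv2,pickle
o=get_obs();print(o)
d={}
for n in ["scene","top"]:
    c=cams.capture(n);d[n]=c
    print(n,c["K"],c["k1"],c["R"],c["t"])
    cv2.imwrite(f"pics/{n}0.png",c["color"][:,:,::-1])
pickle.dump(d,open("c0.pkl","wb"))
E
```

```text
{'time': 0.0, 'joint_positions': array([ 1.15399906e+00,  3.42764631e-01,  1.52501620e+00, -3.44495022e-06,
        1.27536659e+00, -1.46032903e-01]), 'dq': array([ 0.00103836,  0.00053147,  0.0006637 ,  0.00093351, -0.00102024,
       -0.00068923]), 'tau': array([-1.22780824e-03, -4.31250894e+01, -2.44218117e+01,  7.16584269e-02,
        5.59301418e-02, -7.92515084e-05]), 'tool_pos': array([140.25049245, 505.49759828, 219.72349263]), 'tcp_rot': array([-3.14005396e+00, -2.22981128e-04,  2.87082912e+00]), 'contact_force': array([0.67825219, 0.15215526, 0.33914789]), 'moment': array([-0.01742123,  0.03741292,  0.01142806]), 'finger_force': 0.0, 'grip_width': 91.79460905440706}
scene [[523.82391116   0.         287.39624451]
 [  0.         523.82391116 212.18000161]
 [  0.           0.           1.        ]] 0.006681147997545012 [[ 0.73956268  0.67297727 -0.01219178]
 [ 0.50985908 -0.57194659 -0.64258915]
 [-0.43942094  0.46901886 -0.76611393]] [-417.84339602 -163.37546678 1297.41286677]
top [[394.60290498   0.         285.51481025]
 [  0.         394.60290498 212.34132135]
 [  0.           0.           1.        ]] -0.04441971762467278 [[-2.80782856e-02 -9.99605476e-01 -7.09293150e-04]
 [-9.97954150e-01  2.80726593e-02 -5.74407552e-02]
 [ 5.74380052e-02 -9.04995888e-04 -9.98348665e-01]] [  74.65003547  507.96987279 1064.25615089]
```

View pics/scene0.png

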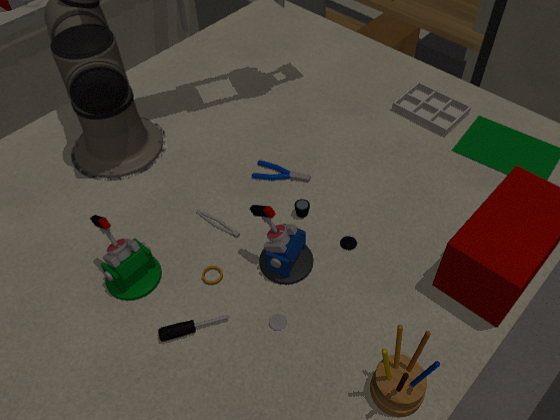

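View pics/top0.png

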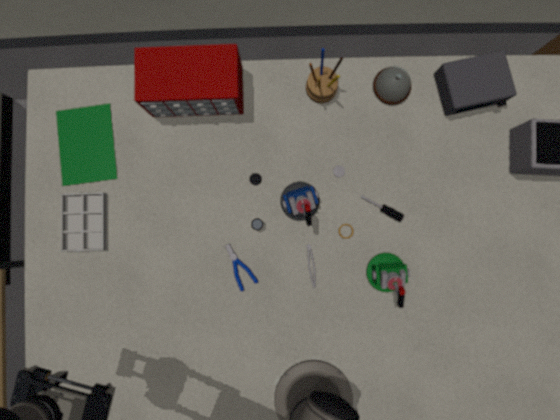

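The blue vise is at about (285,255) in the scene view and (300,200) in the top view. Its T-handle is near (263,211) and (308,216). I'll enlarge both.

```bash
python3 - <<'E'
import cv2,pickle,numpy as np
d=pickle.load(open("c0.pkl","rb"))
a=d["scene"]["color"][195:285,240:325,::-1]; b=d["top"]["color"][175:240,270:335,::-1]
a=cv2.resize(a,(400,424),interpolation=cv2.INTER_CUBIC)  # 4.706
b=cv2.resize(b,(400,400),interpolation=cv2.INTER_CUBIC)
im=np.zeros((424,800,3),np.uint8);im[:,:400]=a;im[:400,400:]=b
cv2.imwrite("pics/crop0.png",cv2.convertScaleAbs(im,alpha=1.5))
E
```

```text
(no output)
```

View pics/crop0.png

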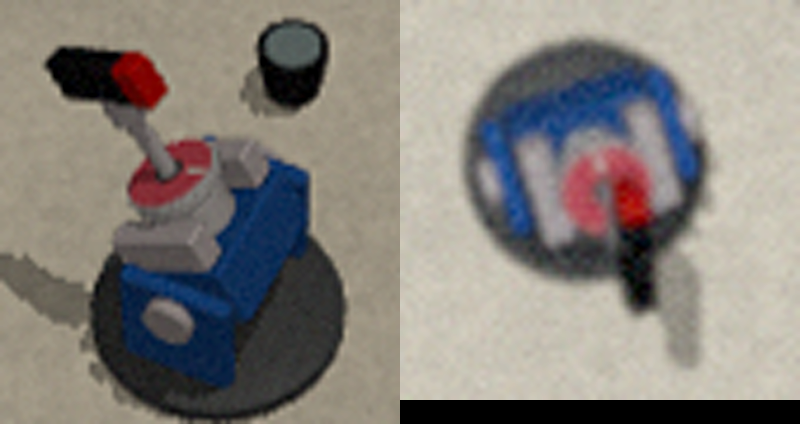

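Crop: in the scene view the bar runs from black (57,70) to red (150,82), with the hole at (168,172). In the top view the bar runs from (625,185) to (640,310), with the hole at (607,190). Next is a model fit.

```bash
cat > h.py <<'E'
import numpy as np
from scipy.spatial.transform import Rotation as Ro
from scipy.optimize import least_squares
def proj(c,X):
    p=c["R"]@np.asarray(X,float)+c["t"]; s=p[:2]/p[2]; s=s*(1+c["k1"]*(s@s))
    return c["K"][:2,:2]@s+c["K"][:2,2]
def model(q):
    ox,oy,h,yaw,phi=q
    xv=np.array([np.cos(yaw),np.sin(yaw),0]); a=np.array([0,0,np.cos(np.pi/6)])-.5*xv
    yv=np.array([-xv[1],xv[0],0]); e1=np.cross(yv,a)
    bx=np.cos(phi)*e1+np.sin(phi)*yv
    g=np.array([ox,oy,h]); 
    return dict(g=g,hole=g-55*a,foot=np.array([ox,oy,0])+48*xv+np.array([0,0,8]),red=g+26*bx,blk=g-26*bx,a=a,bx=bx,by=np.cross(a,bx),mark=g+24*bx+10*a)
def toolrot(o): return Ro.from_euler('xyz',o["tcp_rot"]).as_matrix()
E
python3 - <<'E'
from h import *
import pickle
d=pickle.load(open("c0.pkl","rb"))
S=lambda x,y:np.array([x/4.706+240,y/4.706+195]); T=lambda x,y:np.array([(x-400)/6.154+270,y/6.154+175])
m=[("scene","g",S(107,77)),("scene","hole",S(170,172)),("scene","foot",S(218,314)),("scene","red",S(150,81)),("scene","blk",S(62,72)),
("top","g",T(634,243)),("top","hole",T(607,190)),("top","foot",T(585,160)),("top","red",T(628,190)),("top","blk",T(640,295))]
f=lambda q:np.concatenate([proj(d[c],model(q)[k])-p for c,k,p in m])
best=min((least_squares(f,[450,0,150,y,p],loss="soft_l1") for y in (-1,0,1) for p in (0,2,4)),key=lambda r:r.cost)
print(best.x,best.cost);print(f(best.x).reshape(-1,2).round(1))
M=model(best.x)
for k in M:print(k,M[k].round(3))
np.save("q.npy",best.x)
from plant import get_obs
print(toolrot(get_obs()).round(3))
E
```

```text
[ 4.97034911e+02  6.89915959e+00  1.36852130e+02  2.63956104e-01
 -1.28150303e-01] 3.423366883901752
[[-0.7 -0.2]
 [-0.3  0.5]
 [-0.4 -1.5]
 [-0.4 -0.1]
 [-0.2  0. ]
 [-0.4 -0.4]
 [-0.1 -1.1]
 [-0.  -1.1]
 [-0.5 -1.4]
 [-0.3  0.5]]
g [497.035   6.899 136.852]
hole [523.582  14.074  89.221]
foot [543.372  19.422   8.   ]
red [519.46    9.518 149.746]
blk [474.609   4.28  123.959]
a [-0.483 -0.13   0.866]
bx [0.863 0.101 0.496]
by [-0.152  0.986  0.064]
mark [512.909   8.012 157.414]
[[-0.964  0.267 -0.001]
 [ 0.267  0.964 -0.001]
 [ 0.    -0.001 -1.   ]]
```

The model fits to about 1 px, with the grip at roughly (497,7,137). The tool can only point down. So I'll straddle one bar end loosely with the fingers and crank it round the tilted circle. First I'll go above it for a close look.

```bash

python3 -m creep '[{"hand":1,"tx":-0.04,"ty":-0.032,"tz":-0.0033,"spin":0},{"hand":1,"tx":-0.04,"ty":-0.032,"tz":-0.0033,"spin":0},{"hand":1,"tx":-0.04,"ty":-0.032,"tz":-0.0033,"spin":0},{"hand":1,"tx":-0.04,"ty":-0.032,"tz":-0.0033,"spin":0}]'
python3 -m creep '[{"hand":1,"tx":-0.04,"ty":-0.032,"tz":-0.0033,"spin":0},{"hand":1,"tx":-0.04,"ty":-0.032,"tz":-0.0033,"spin":0},{"hand":1,"tx":-0.04,"ty":-0.032,"tz":-0.0033,"spin":0},{"hand":1,"tx":-0.04,"ty":-0.032,"tz":-0.0033,"spin":0}]'
python3 -m creep '[{"hand":1,"tx":-0.04,"ty":-0.032,"tz":-0.0033,"spin":0},{"hand":1,"tx":-0.04,"ty":-0.032,"tz":-0.0033,"spin":0},{"hand":1,"tx":-0.04,"ty":-0.032,"tz":-0.0033,"spin":0},{"hand":1,"tx":-0.04,"ty":-0.032,"tz":-0.0033,"spin":0}]'
python3 -m creep '[{"hand":1,"tx":0,"ty":0,"tz":0,"spin":-10},{"hand":1,"tx":0,"ty":0,"tz":0,"spin":-10},{"hand":1,"tx":0,"ty":0,"tz":0,"spin":-2},{"hand":1,"tx":0,"ty":0,"tz":0,"spin":0}]'
python3 - <<'E'
from h import *
from plant import cams,get_obs
import cv2,pickle
o=get_obs();print(o["tool_pos"],o["tcp_rot"],o["joint_positions"],o["time"],o["contact_force"])
c=cams.capture("wrist");pickle.dump(c,open("w.pkl","wb"))
im=c["color"][:,:,::-1].copy();cv2.imwrite("pics/w0.png",im)
M=model(np.load("q.npy"))
for k in ("g","hole","red","blk"):print(k,proj(c,M[k]).round(1))
E
```

```text
time: 0.6
tool_pos: [260.9, 338.3, 233.5]
tcp_rot: [-3.141, -0.0, 2.871]
contact_force: [0.9, -0.5, -0.2]
grip_width: 92.0
finger_force: 0.0
time: 1.1
tool_pos: [380.9, 172.1, 246.8]
tcp_rot: [3.142, -0.0, 2.871]
contact_force: [0.6, 0.1, -0.8]
grip_width: 91.9
finger_force: 0.0
time: 1.6
tool_pos: [500.8, 6.0, 259.8]
tcp_rot: [3.141, -0.001, 2.87]
contact_force: [1.7, 0.8, 0.8]
grip_width: 92.2
finger_force: 0.0
time: 2.1
tool_pos: [500.1, 7.6, 259.9]
tcp_rot: [3.141, -0.0, -3.031]
contact_force: [0.3, 0.7, -0.0]
grip_width: 91.6
finger_force: 0.0
[500.0745765    7.61586765 259.86728021] [ 3.14141417e+00 -3.06302023e-04 -3.03077486e+00] [-1.38195642e-01  2.67091192e-01  1.52005516e+00  9.98129963e-05
  1.35478714e+00 -1.81983115e+00] 2.1 [ 0.26672863  0.67505069 -0.00313268]
g [277.6 204.1]
hole [281.1 217. ]
red [277.7 229.6]
blk [277.5 179.6]
```

View pics/w0.png

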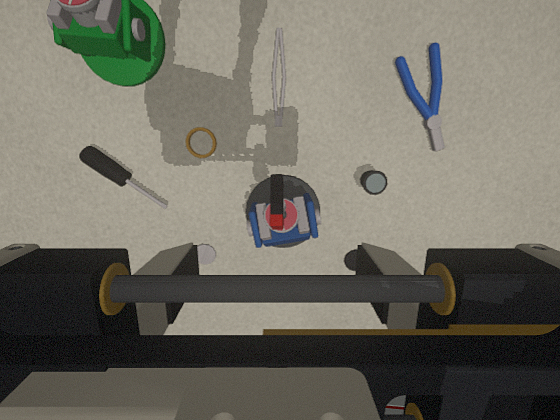

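The wrist view shows the bar vertical in the image, from black (277,176) to red (276,228). That matches the prediction. I'll compare outlines for both views and plan the strokes.

```bash
cat >> h.py <<'E'
def corners(q):
    M=model(q); return [M["g"]+sx*26*M["bx"]+sy*6*M["by"]+sz*10*M["a"] for sx in(-1,1) for sy in(-1,1) for sz in(-1,1)]
def bar_at(q,th):  # th = degrees forward (clockwise from handle) since start
    M=model([q[0],q[1],q[2],q[3],q[4]-np.radians(th)]); M["g"]=M["g"]-th/360*M["a"]; return M
def pose(q,th,d,gap,r=17.,dz=6.):
    """TCP and yaw (deg) so that the pushing finger (d=+1 forward, -1 back, 0 centred) touches bar at angle th"""
    M=bar_at(q,th); bx=M["bx"]; y=np.arctan2(bx[1],bx[0])
    # tool x = -bx projected (yaw+180); tool y for z-down: 
    p=M["g"]+r*bx; p=p+np.array([0,0,dz])
    ux=np.array([np.cos(y),np.sin(y),0]); n=np.array([ux[1],-ux[0],0]) # n = clockwise direction seen from above
    if d:
        s=np.stack(np.meshgrid(np.linspace(-26,26,53),[-6,6],np.linspace(-10,10,21)),-1).reshape(-1,3)
        P=M["g"]+s@np.stack([bx,M["by"],M["a"]])-p
        k=(abs(P@ux)<9.5)&(P[:,2]>-14)
        w=(P[k]@(-d*n)).max()   # extent of bar on the side of the pushing finger
        p=p+d*n*(gap/2-w)
    return p,np.degrees(y)
def rows(q,th0,d0,th1,d1,gap,n,yaw_off=180,**k):
    from plant import get_obs
    out=[];p,y=pose(q,th0,d0,gap,**k)
    for i in range(1,n+1):
        f=i/n
        if d0==d1: p2,y2=pose(q,th0+f*(th1-th0),d1,gap,**k)
        else:
            A=pose(q,th1,d0,gap,**k);B=pose(q,th1,d1,gap,**k);p2=A[0]*(1-f)+B[0]*f;y2=B[1]
        s=(y-y2+180)%360-180; a=np.radians(y+yaw_off)
        X=np.array([np.cos(a),np.sin(a),0]);Y=np.array([np.sin(a),-np.cos(a),0]);D=p2-p
        out.append((D@X,D@Y,-D[2],s)); p,y=p2,y2
    return np.array(out)
E
python3 - <<'E'
from h import *
import pickle,cv2
d=pickle.load(open("c0.pkl","rb"));d["wrist"]=pickle.load(open("w.pkl","rb"));q=np.load("q.npy")
roi={"wrist":(160,245,262,292),"scene":(200,220,245,280),"top":(200,232,300,316)}
for n,(a,b,l,r) in roi.items():
    im=d[n]["color"][a:b,l:r].astype(int); R,G,B=im[...,0],im[...,1],im[...,2]
    m=((im.max(2)<45)|((R>90)&(G<40)))
    k,lab,st,_=cv2.connectedComponentsWithStats(m.astype(np.uint8)); i=1+st[1:,4].argmax()
    ys,xs=np.where(lab==i)
    P=np.array([proj(d[n],c) for c in corners(q)])
    print(n,"obs",xs.min()+l,xs.max()+l+1,ys.min()+a,ys.max()+a+1,"pred",P.min(0).round(1),P.max(0).round(1))
for t in range(0,361,45):
    p,y=pose(q,t,1,24);p2,_=pose(q,t,-1,24);print(t,p.round(1),p2.round(1),round(y,1))
E
```

```text
wrist obs 271 283 175 229 pred [270.6 175.8] [284.4 231.6]
scene obs 250 268 205 218 pred [248.5 204.3] [275.9 218.3]
top obs 300 316 209 225 pred [303.4 202.4] [312.  225.8]
0 [512.3   3.4 151.3] [511.1  13.9 151.3] 6.7
45 [507.7  -5.5 147.9] [510.9  -1.9 147.9] -41.1
90 [497.9 -10.1 141.5] [501.5  -9.6 141.5] -81.2
135 [486.2  -4.5 135.8] [491.2  -7.8 135.8] -123.2
180 [482.   10.5 134. ] [483.2   0.  134. ] -173.3
225 [486.7  19.4 137.1] [483.6  15.8 137.1] 138.9
270 [496.6  24.  143.3] [493.   23.5 143.3] 98.8
315 [508.5  18.4 148.8] [503.5  21.7 148.8] 56.8
360 [512.8   3.5 150.4] [511.6  14.  150.4] 6.7
```

Outlines agree within 2–3 px at close range. Now narrow the fingers to about 26 mm and descend over the red (upper) end.

```bash

python3 -m creep '[{"hand":0.28,"tx":-0.0116,"ty":-0.0003,"tz":0.03,"spin":-0.3},{"hand":0.28,"tx":0,"ty":0,"tz":0.02,"spin":0},{"hand":0.28,"tx":0,"ty":0,"tz":0,"spin":0},{"hand":0.28,"tx":0,"ty":0,"tz":0,"spin":0},{"hand":0.28,"tx":0,"ty":0,"tz":0,"spin":0}]'
python3 - <<'E'
from h import *
q=np.load("q.npy")
for t0,d0,t1,d1,n in [(0,0,0,1,1),(0,1,180,1,20),(180,1,180,-1,1),(180,-1,88,-1,10),(88,-1,88,1,1),(88,1,265,1,20),(265,1,265,-1,1),(265,-1,180,-1,10)]:
    print(t0,d0,t1,d1)
    for r in rows(q,t0,d0,t1,d1,26,n): print(*r.round(1))
E
```

```text
time: 2.78
tool_pos: [512.3, 8.5, 211.1]
tcp_rot: [-3.141, 0.002, -3.024]
contact_force: [-0.2, 0.4, -0.5]
grip_width: 46.1
finger_force: 0.0
0 0 0 1
-0.0 -6.3 -0.0 0.0
0 1 180 1
1.0 -1.8 0.3 10.2
0.8 -1.9 0.5 10.0
0.6 -1.9 0.7 9.6
0.4 -2.0 0.9 9.2
0.3 -2.1 1.0 8.8
0.3 -2.1 1.1 8.4
0.3 -2.2 1.2 8.1
0.4 -2.2 1.3 7.9
0.5 -2.2 1.3 7.8
0.6 -2.3 1.4 7.8
0.7 -2.3 1.3 7.9
0.8 -2.4 1.3 8.1
0.9 -2.5 1.2 8.3
1.1 -2.7 1.1 8.6
1.2 -2.8 0.9 9.0
1.3 -3.0 0.8 9.4
1.4 -3.1 0.6 9.8
1.5 -3.3 0.4 10.2
1.6 -3.4 0.2 10.3
1.3 -2.0 -0.0 10.4
180 1 180 -1
0.0 12.6 -0.0 0.0
180 -1 88 -1
1.5 3.1 0.0 -10.6
1.2 1.7 -0.2 -10.6
1.0 1.8 -0.4 -10.4
0.7 1.9 -0.6 -10.0
0.5 2.0 -0.8 -9.6
0.4 2.1 -1.0 -9.2
0.3 2.1 -1.1 -8.8
0.3 2.2 -1.2 -8.4
0.4 2.2 -1.3 -8.2
0.4 2.3 -1.4 -8.0
88 -1 88 1
-0.0 -5.6 -0.0 0.0
88 1 265 1
0.7 -2.3 1.3 7.7
0.8 -2.4 1.3 7.9
0.9 -2.5 1.2 8.1
1.0 -2.6 1.1 8.4
1.1 -2.7 0.9 8.8
1.2 -2.9 0.8 9.2
1.3 -3.0 0.6 9.6
1.4 -3.2 0.4 9.9
1.5 -3.3 0.2 10.1
1.4 -2.6 0.0 10.2
1.2 -1.7 -0.2 10.1
0.9 -1.8 -0.4 9.9
0.7 -1.9 -0.6 9.6
0.5 -2.0 -0.7 9.2
0.4 -2.0 -0.9 8.8
0.3 -2.1 -1.0 8.4
0.3 -2.1 -1.1 8.1
0.4 -2.2 -1.2 7.9
0.4 -2.2 -1.3 7.7
0.5 -2.2 -1.3 7.7
265 1 265 -1
0.0 5.6 -0.0 0.0
265 -1 180 -1
0.5 2.2 1.2 -7.4
0.6 2.2 1.2 -7.4
0.7 2.3 1.2 -7.6
0.8 2.4 1.1 -7.8
1.0 2.5 1.0 -8.1
1.1 2.6 0.9 -8.4
1.2 2.8 0.7 -8.8
1.2 2.9 0.6 -9.1
1.3 3.0 0.4 -9.4
1.4 3.2 0.2 -9.7
```

```bash

python3 -m creep '[{"hand":0.28,"tx":0,"ty":0,"tz":0.01,"spin":0},{"hand":0.28,"tx":0,"ty":0,"tz":0.01,"spin":0},{"hand":0.28,"tx":0,"ty":0,"tz":0,"spin":0},{"hand":0.28,"tx":0,"ty":0,"tz":0,"spin":0}]'
python3 -m creep '[{"hand":0.28,"tx":0,"ty":0,"tz":0.015,"spin":0},{"hand":0.28,"tx":0,"ty":0,"tz":0.015,"spin":0},{"hand":0.28,"tx":0,"ty":0,"tz":0.01,"spin":0},{"hand":0.28,"tx":0,"ty":0,"tz":0,"spin":0}]'
python3 - <<'E'
from plant import cams
import cv2
im=cams.capture("scene")["color"][170:290,200:360,::-1]
cv2.imwrite("pics/s1.png",cv2.resize(im,(640,480),interpolation=cv2.INTER_CUBIC))
E
```

```text
time: 3.28
tool_pos: [511.8, 8.5, 190.0]
tcp_rot: [3.141, -0.0, -3.023]
contact_force: [0.7, 0.5, 0.2]
grip_width: 25.7
finger_force: 0.0
time: 3.78
tool_pos: [511.1, 8.6, 148.8]
tcp_rot: [3.141, -0.002, -3.023]
contact_force: [1.0, 0.5, 0.4]
grip_width: 25.5
finger_force: 0.0
```

View pics/s1.png

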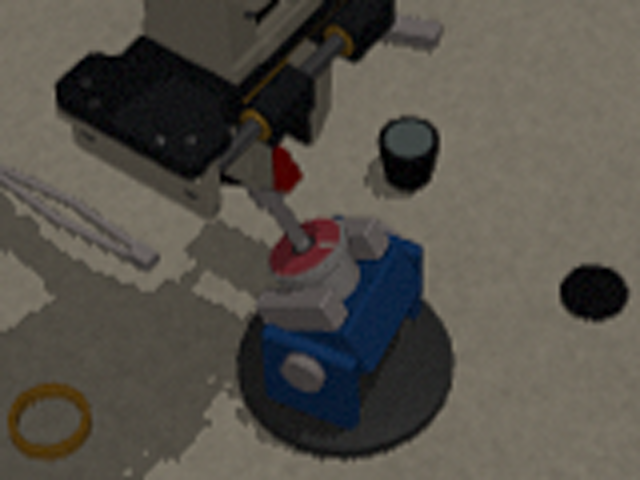

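The red end (287,170) sits between the fingers with no contact. Starting forward stroke 1.

```bash

python3 -m creep '[{"hand":0.28,"tx":0,"ty":-0.0063,"tz":0,"spin":0},{"hand":0.28,"tx":0.001,"ty":-0.0018,"tz":0.0003,"spin":10.2},{"hand":0.28,"tx":0.0008,"ty":-0.0019,"tz":0.0005,"spin":10},{"hand":0.28,"tx":0.0006,"ty":-0.0019,"tz":0.0007,"spin":9.6},{"hand":0.28,"tx":0.0004,"ty":-0.002,"tz":0.0009,"spin":9.2}]'
python3 -m creep '[{"hand":0.28,"tx":0.0003,"ty":-0.0021,"tz":0.001,"spin":8.8},{"hand":0.28,"tx":0.0003,"ty":-0.0021,"tz":0.0011,"spin":8.4},{"hand":0.28,"tx":0.0003,"ty":-0.0022,"tz":0.0012,"spin":8.1},{"hand":0.28,"tx":0.0004,"ty":-0.0022,"tz":0.0013,"spin":7.9}]'
python3 - <<'E'
from h import *
from plant import get_obs
q=np.load("q.npy");p,y=pose(q,80*.9,1,26);o=get_obs()
print(p,y+180,o["tool_pos"],np.degrees(o["tcp_rot"][2]),o["contact_force"],o["moment"])
from plant import cams
import cv2
im=cams.capture("scene")["color"][170:290,200:360,::-1]
cv2.imwrite("pics/s2.png",cv2.resize(im,(640,480),interpolation=cv2.INTER_CUBIC))
E
```

```text
time: 4.45
tool_pos: [509.1, -4.3, 148.6]
tcp_rot: [3.139, 0.001, 2.574]
contact_force: [-0.5, 4.2, 3.9]
grip_width: 25.3
finger_force: 2.6
time: 4.95
tool_pos: [504.1, -9.9, 145.0]
tcp_rot: [3.135, 0.002, 1.995]
contact_force: [3.3, 3.1, 6.7]
grip_width: 25.7
finger_force: 3.5
[501.52594439  -9.6675317  144.25089965] 114.37982607234737 [504.05976555  -9.9163265  145.00838906] 114.30051009370128 [3.25269401 3.09345569 6.6732724 ] [ 0.51376892 -0.59873243  0.02457852]
```

View pics/s2.png

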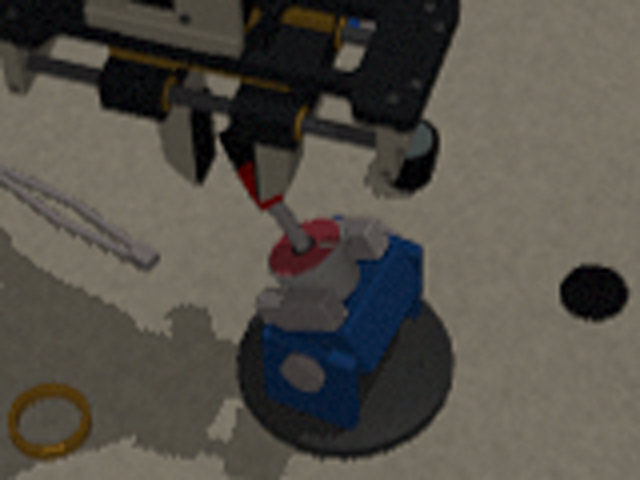

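The bar is turning: the red end is now at (262,190) between the fingers, with about 5 N of side force. Continuing.

```bash

python3 -m creep '[{"hand":0.28,"tx":0.0005,"ty":-0.0022,"tz":0.0013,"spin":7.8},{"hand":0.28,"tx":0.0006,"ty":-0.0023,"tz":0.0014,"spin":7.8},{"hand":0.28,"tx":0.0007,"ty":-0.0023,"tz":0.0013,"spin":7.9},{"hand":0.28,"tx":0.0008,"ty":-0.0024,"tz":0.0013,"spin":8.1}]'
python3 -m creep '[{"hand":0.28,"tx":0.0009,"ty":-0.0025,"tz":0.0012,"spin":8.3},{"hand":0.28,"tx":0.0011,"ty":-0.0027,"tz":0.0011,"spin":8.6},{"hand":0.28,"tx":0.0012,"ty":-0.0028,"tz":0.0009,"spin":9},{"hand":0.28,"tx":0.0013,"ty":-0.003,"tz":0.0008,"spin":9.4}]'
python3 -m creep '[{"hand":0.28,"tx":0.0014,"ty":-0.0031,"tz":0.0006,"spin":9.8},{"hand":0.28,"tx":0.0015,"ty":-0.0033,"tz":0.0004,"spin":10.2},{"hand":0.28,"tx":0.0016,"ty":-0.0034,"tz":0.0002,"spin":10.3},{"hand":0.28,"tx":0.0013,"ty":-0.002,"tz":0,"spin":10.4},{"hand":0.28,"tx":0,"ty":0,"tz":0,"spin":0}]'
python3 - <<'E'
from h import *
from plant import get_obs
q=np.load("q.npy");p,y=pose(q,180,1,26);o=get_obs()
print(p,y+180,o["tool_pos"],np.degrees(o["tcp_rot"][2]),o["contact_force"],o["moment"])
from plant import cams
import cv2
im=cams.capture("scene")["color"][170:290,200:360,::-1]
cv2.imwrite("pics/s3.png",cv2.resize(im,(640,480),interpolation=cv2.INTER_CUBIC))
E
```

```text
time: 5.5
tool_pos: [497.3, -10.9, 141.0]
tcp_rot: [3.128, 0.001, 1.443]
contact_force: [7.6, -3.4, 9.9]
grip_width: 26.0
finger_force: 5.9
time: 6.0
tool_pos: [492.3, -6.6, 137.9]
tcp_rot: [3.12, -0.007, 0.827]
contact_force: [13.7, -22.5, 5.0]
grip_width: 25.6
finger_force: 16.7
time: 6.62
tool_pos: [482.5, 6.8, 137.7]
tcp_rot: [3.133, -0.003, 0.121]
contact_force: [-17.5, -17.5, 40.6]
grip_width: 25.6
finger_force: 23.1
[481.88498561  11.49015073 133.98881761] 6.660584628301734 [482.53287411   6.83562711 137.6803552 ] 6.942117455768664 [-17.53459428 -17.51208652  40.64621034] [-2.75156041  2.93919047  0.14807534]
```

View pics/s3.png

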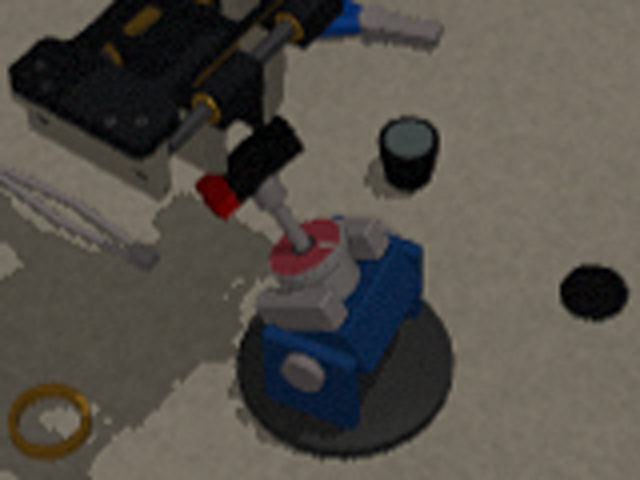

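The bar stalled at about 130° (red at (218,197), black at (283,138)) because the fingers rode up its leaning face, giving Fz of 40 N. I need more depth. I'll lift, measure the bar's angle and re-engage deeper, with a slightly larger radius.

```bash

python3 -m creep '[{"hand":0.28,"tx":0,"ty":0,"tz":-0.02,"spin":0},{"hand":0.3,"tx":0,"ty":0,"tz":-0.03,"spin":0},{"hand":0.3,"tx":0,"ty":0,"tz":0,"spin":0}]'
cat >> h.py <<'E'
def barmask(c,q,n):
    P=np.array([proj(c,model(q)["g"]+40*np.array(v)) for v in [(1,0,0),(-1,0,0),(0,1,0),(0,-1,0),(0,0,1),(0,0,-1)]])
    a=P.min(0).astype(int)-2;b=P.max(0).astype(int)+2
    return a,b,c["color"][a[1]:b[1],a[0]:b[0]].astype(int)
def redang(c,q,lo,hi,step=1):
    """bar angle from red pixel centroid"""
    a,b,im=barmask(c,q,0); R,G,B=im[...,0],im[...,1],im[...,2]
    m=(R>70)&(G<0.25*R)&(B<0.25*R); ys,xs=np.where(m)
    cen=np.array([xs.mean(),ys.mean()])+a
    ths=np.arange(lo,hi,step); e=[np.linalg.norm(proj(c,bar_at(q,t)["g"]+22*bar_at(q,t)["bx"])-cen) for t in ths]
    i=int(np.argmin(e)); return ths[i],round(e[i],1),len(xs),cen.round(1)
E
python3 - <<'E'
from h import *
from plant import get_obs,cams
import pickle
q=np.load("q.npy");o=get_obs();print(o["tool_pos"],np.degrees(o["tcp_rot"]),o["contact_force"])
d=pickle.load(open("c0.pkl","rb"));print("check0",[redang(d[n],q,-90,270) for n in("scene","top")])
for n in("scene","top","wrist"):
    try: print(n,redang(cams.capture(n),q,0,300))
    except Exception as e: print(n,e)
# mean angle from picked end pixels
c=d["scene"]
r,k=np.array([254.5,219.2]),np.array([270.0,205.5])
t=np.arange(0,300);print(min(t,key=lambda th:np.linalg.norm(proj(c,bar_at(q,th)["g"]+26*bar_at(q,th)["bx"])-r)+np.linalg.norm(proj(c,bar_at(q,th)["g"]-26*bar_at(q,th)["bx"])-k)))
E
```

```text
time: 7.05
tool_pos: [483.8, 10.6, 185.0]
tcp_rot: [3.14, -0.006, 0.122]
contact_force: [-0.3, 0.7, 0.5]
grip_width: 27.5
finger_force: 0.0
[483.75048248  10.60798041 185.0369222 ] [179.91293771  -0.33375498   6.96775209] [-0.2937505   0.65684359  0.52428151]
check0 [(np.int64(-3), np.float64(1.2), 60, array([269.4, 210.7])), (np.int64(0), np.float64(1.4), 23, array([307. , 207.3]))]
scene (np.int64(97), np.float64(1.0), 49, array([254.6, 218.3]))
top (np.int64(0), np.float64(nan), 0, array([nan, nan]))
wrist (np.int64(109), np.float64(4.1), 43, array([314.1, 218.7]))
89h.py:52: RuntimeWarning: Mean of empty slice.
  cen=np.array([xs.mean(),ys.mean()])+a
  ret = ret.dtype.type(ret / rcount)
```

```bash
cat >> h.py <<'E'
def go(q,th,d,gap,off,**k):
    from plant import get_obs
    o=get_obs();p,y=pose(q,th,d,gap,**k);y0=np.degrees(o["tcp_rot"][2]);a=np.radians(y0)
    D=p-o["tool_pos"];print("tx %.1f ty %.1f tz %.1f spin %.1f"%(D@[np.cos(a),np.sin(a),0],D@[np.sin(a),-np.cos(a),0],-D[2],(y0-y-off+180)%360-180))
E
python3 - <<'E'
from h import *
q=np.load("q.npy")
k=dict(r=19.,dz=-2.)
go(q,95,0,30,180,**k)
for t in range(0,361,45):
    p,y=pose(q,t,1,28,**k);p2,_=pose(q,t,-1,28,**k);print(t,p.round(1),p2.round(1),round(y,1), np.linalg.norm(p-p2).round(1))
for t0,d0,t1,d1,n in [(95,0,95,1,1),(95,1,180,1,9),(180,1,180,-1,1),(180,-1,88,-1,10),(88,-1,88,1,1)]:
    print(t0,d0,t1,d1)
    for r in rows(q,t0,d0,t1,d1,28,n,**k): print(*r.round(1))
E
```

```text
tx 14.0 ty 24.9 tz 49.4 spin -87.4
0 [514.3   1.6 144.3] [512.6  16.  144.3] 6.7 14.6
45 [507.8  -8.3 140.5] [513.6  -1.7 140.5] -41.1 8.8
90 [496.3 -12.4 133.4] [503.8 -11.2 133.4] -81.2 7.6
135 [483.5  -4.9 127. ] [491.9 -10.4 127. ] -123.2 10.0
180 [480.   12.3 125. ] [481.7  -2.2 125. ] -173.3 14.6
225 [486.6  22.2 128.5] [480.8  15.6 128.5] 138.9 8.8
270 [498.3  26.3 135.4] [490.7  25.2 135.4] 98.8 7.6
315 [511.2  18.9 141.6] [502.8  24.4 141.6] 56.8 10.0
360 [514.7   1.7 143.4] [513.1  16.2 143.4] 6.7 14.6
95 0 95 1
-0.0 -3.9 -0.0 0.0
95 1 180 1
1.0 -2.8 1.5 8.4
1.2 -2.9 1.4 8.6
1.3 -3.0 1.3 9.0
1.5 -3.2 1.1 9.4
1.6 -3.4 0.9 9.8
1.7 -3.6 0.7 10.3
1.8 -3.7 0.5 10.6
1.9 -3.9 0.2 10.8
1.6 -2.5 -0.0 10.9
180 1 180 -1
0.0 14.6 -0.0 0.0
180 -1 88 -1
1.7 3.4 0.1 -10.6
1.4 2.0 -0.2 -10.6
1.1 2.1 -0.4 -10.4
0.9 2.2 -0.7 -10.0
0.7 2.3 -0.9 -9.6
0.5 2.4 -1.1 -9.2
0.5 2.4 -1.2 -8.8
0.5 2.5 -1.4 -8.4
0.5 2.5 -1.5 -8.2
0.6 2.5 -1.5 -8.0
88 -1 88 1
0.0 -7.6 -0.0 0.0
```

```bash

python3 -m creep '[{"hand":0.36,"tx":0.014,"ty":0.0249,"tz":0,"spin":0},{"hand":0.36,"tx":0,"ty":0,"tz":0,"spin":-10},{"hand":0.36,"tx":0,"ty":0,"tz":0,"spin":-10},{"hand":0.36,"tx":0,"ty":0,"tz":0,"spin":-10},{"hand":0.36,"tx":0,"ty":0,"tz":0,"spin":-10}]'
python3 -m creep '[{"hand":0.36,"tx":0,"ty":0,"tz":0,"spin":-10},{"hand":0.36,"tx":0,"ty":0,"tz":0,"spin":-10},{"hand":0.36,"tx":0,"ty":0,"tz":0,"spin":-10},{"hand":0.36,"tx":0,"ty":0,"tz":0,"spin":-10},{"hand":0.36,"tx":0,"ty":0,"tz":0,"spin":-7.4}]'
python3 -m creep '[{"hand":0.36,"tx":0,"ty":0,"tz":0.01,"spin":0},{"hand":0.36,"tx":0,"ty":0,"tz":0.01,"spin":0},{"hand":0.36,"tx":0,"ty":0,"tz":0.005,"spin":0}]'
python3 -m creep '[{"hand":0.36,"tx":0,"ty":0,"tz":0.008,"spin":0},{"hand":0.36,"tx":0,"ty":0,"tz":0.008,"spin":0},{"hand":0.36,"tx":0,"ty":0,"tz":0.008,"spin":0},{"hand":0.36,"tx":0,"ty":0,"tz":0,"spin":0}]'
python3 - <<'E'
from h import *
from plant import cams
q=np.load("q.npy");go(q,95,0,30,180,r=19.,dz=-2.);print(redang(cams.capture("scene"),q,0,300))
E
```

```text
time: 7.82
tool_pos: [498.4, -11.8, 181.3]
tcp_rot: [-3.14, 0.001, 0.826]
contact_force: [-0.7, 1.0, -0.4]
grip_width: 33.1
finger_force: 0.0
time: 8.45
tool_pos: [498.4, -11.8, 181.3]
tcp_rot: [-3.139, -0.001, 1.652]
contact_force: [0.1, -0.8, -0.2]
grip_width: 33.3
finger_force: 0.0
time: 8.82
tool_pos: [498.4, -11.7, 156.1]
tcp_rot: [-3.14, -0.001, 1.646]
contact_force: [-0.7, 0.0, -0.3]
grip_width: 32.7
finger_force: 0.0
time: 9.32
tool_pos: [498.6, -11.7, 132.8]
tcp_rot: [-3.14, -0.0, 1.647]
contact_force: [0.1, 0.4, -0.1]
grip_width: 33.2
finger_force: 0.0
tx -0.2 ty -0.0 tz 0.3 spin -0.0
(np.int64(97), np.float64(0.8), 48, array([254.6, 218.4]))
```

Clean entry. Pushing forward to 180°.

```bash

python3 -m creep '[{"hand":0.3,"tx":0,"ty":0,"tz":0,"spin":0},{"hand":0.3,"tx":0,"ty":-0.0039,"tz":0,"spin":0},{"hand":0.3,"tx":0.001,"ty":-0.0028,"tz":0.0015,"spin":8.4},{"hand":0.3,"tx":0.0012,"ty":-0.0029,"tz":0.0014,"spin":8.6},{"hand":0.3,"tx":0.0013,"ty":-0.003,"tz":0.0013,"spin":9}]'
python3 - <<'E'
from h import *
from plant import cams
q=np.load("q.npy");go(q,123.3,1,27.6,180,r=19.,dz=-2.);print(redang(cams.capture("scene"),q,0,300))
E
```

```text
time: 10.0
tool_pos: [486.6, -8.0, 129.5]
tcp_rot: [3.141, -0.0, 1.188]
contact_force: [1.2, 0.8, 0.3]
grip_width: 27.6
finger_force: 0.9
tx -0.2 ty 0.1 tz 1.1 spin -0.4
(np.int64(0), np.float64(nan), 0, array([nan, nan]))h.py:52: RuntimeWarning: Mean of empty slice.
  cen=np.array([xs.mean(),ys.mean()])+a
  ret = ret.dtype.type(ret / rcount)
```

```bash

python3 -m creep '[{"hand":0.3,"tx":0.0015,"ty":-0.0032,"tz":0.0011,"spin":9.4},{"hand":0.3,"tx":0.0016,"ty":-0.0034,"tz":0.0009,"spin":9.8},{"hand":0.3,"tx":0.0017,"ty":-0.0036,"tz":0.0007,"spin":10.3}]'
python3 -m creep '[{"hand":0.3,"tx":0.0018,"ty":-0.0037,"tz":0.0005,"spin":10.6},{"hand":0.3,"tx":0.0019,"ty":-0.0039,"tz":0.0002,"spin":10.6},{"hand":0.3,"tx":0.0016,"ty":-0.0027,"tz":0,"spin":10.6},{"hand":0.3,"tx":0,"ty":0,"tz":0,"spin":0}]'
python3 - <<'E'
from h import *
from plant import cams
import cv2
q=np.load("q.npy");go(q,180,1,27.6,180,r=19.,dz=-2.)
c=cams.capture("scene");print(redang(c,q,0,300))
cv2.imwrite("pics/s4.png",cv2.resize(c["color"][170:290,200:360,::-1],(640,480),interpolation=cv2.INTER_CUBIC))
E
```

```text
time: 10.42
tool_pos: [483.1, -0.7, 127.4]
tcp_rot: [3.135, -0.002, 0.676]
contact_force: [5.4, -10.1, -4.0]
grip_width: 27.7
finger_force: 4.9
time: 10.92
tool_pos: [480.3, 11.4, 125.8]
tcp_rot: [3.139, 0.0, 0.125]
contact_force: [0.5, -6.1, -3.8]
grip_width: 27.3
finger_force: 3.1
tx -0.2 ty -0.7 tz 0.8 spin 0.5
(np.int64(0), np.float64(nan), 0, array([nan, nan]))h.py:52: RuntimeWarning: Mean of empty slice.
  cen=np.array([xs.mean(),ys.mean()])+a
  ret = ret.dtype.type(ret / rcount)
```

View pics/s4.png

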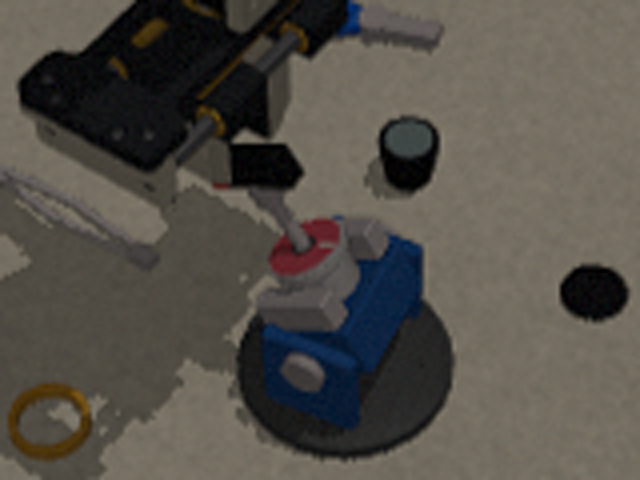

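The bar is at half a turn: black (265,165) is on the right and red is left under the finger. Holding briefly, then the back stroke.

```bash

python3 -m creep '[{"hand":0.3,"tx":0,"ty":-0.0008,"tz":0,"spin":0},{"hand":0.3,"tx":0,"ty":0,"tz":0,"spin":0},{"hand":0.3,"tx":0,"ty":0.006,"tz":0.0008,"spin":0},{"hand":0.3,"tx":0,"ty":0.006,"tz":0,"spin":0},{"hand":0.3,"tx":0,"ty":0.003,"tz":0,"spin":0}]'
python3 -m creep '[{"hand":0.3,"tx":0.0017,"ty":0.0034,"tz":0.0001,"spin":-10.6},{"hand":0.3,"tx":0.0014,"ty":0.002,"tz":-0.0002,"spin":-10.6},{"hand":0.3,"tx":0.0011,"ty":0.0021,"tz":-0.0004,"spin":-10.4},{"hand":0.3,"tx":0.0009,"ty":0.0022,"tz":-0.0007,"spin":-10},{"hand":0.3,"tx":0.0007,"ty":0.0023,"tz":-0.0009,"spin":-9.6}]'
python3 - <<'E'
from h import *
from plant import get_obs
q=np.load("q.npy");k=dict(r=19.,dz=-2.)
go(q,134,-1,27.6,180,**k)
for r in rows(q,134,-1,80,-1,27.6,6,**k): print(*r.round(1))
E
```

```text
time: 11.6
tool_pos: [482.1, -1.7, 125.3]
tcp_rot: [-3.141, -0.0, 0.124]
contact_force: [-0.5, -0.2, 0.5]
grip_width: 27.6
finger_force: 0.0
time: 12.22
tool_pos: [490.7, -8.0, 126.5]
tcp_rot: [-3.137, -0.0, 1.023]
contact_force: [-3.3, 5.6, -2.7]
grip_width: 27.7
finger_force: 2.9
tx -1.4 ty 2.3 tz -0.7 spin 0.8
0.5 2.3 -1.0 -9.0
0.4 2.4 -1.2 -8.6
0.4 2.4 -1.3 -8.3
0.5 2.4 -1.4 -8.0
0.5 2.5 -1.5 -7.9
0.6 2.5 -1.5 -7.8
```

```bash

python3 -m creep '[{"hand":0.3,"tx":0.0005,"ty":0.0023,"tz":-0.001,"spin":-9},{"hand":0.3,"tx":0.0004,"ty":0.0024,"tz":-0.0012,"spin":-8.6},{"hand":0.3,"tx":0.0004,"ty":0.0024,"tz":-0.0013,"spin":-8.3},{"hand":0.3,"tx":0.0005,"ty":0.0024,"tz":-0.0014,"spin":-8}]'
python3 -m creep '[{"hand":0.3,"tx":0.0005,"ty":0.0025,"tz":-0.0015,"spin":-7.9},{"hand":0.3,"tx":0.0006,"ty":0.0025,"tz":-0.0015,"spin":-7.8},{"hand":0.3,"tx":0,"ty":0,"tz":0,"spin":0},{"hand":0.3,"tx":0,"ty":0,"tz":0,"spin":0}]'
python3 - <<'E'
from h import *
from plant import cams
import cv2
q=np.load("q.npy");k=dict(r=19.,dz=-2.)
go(q,80,-1,27.6,180,**k)
c=cams.capture("scene");print(redang(c,q,0,300))
cv2.imwrite("pics/s5.png",cv2.resize(c["color"][170:290,200:360,::-1],(640,480),interpolation=cv2.INTER_CUBIC))
for t0,d0,t1,d1,n in [(80,-1,80,1,1),(80,1,270,1,20),(270,1,270,-1,1)]:
    print(t0,d0,t1,d1)
    for r in rows(q,t0,d0,t1,d1,27.6,n,**k): print(*r.round(1))
E
```

```text
time: 12.72
tool_pos: [499.1, -9.8, 131.1]
tcp_rot: [-3.135, -0.002, 1.614]
contact_force: [-6.3, 2.2, 0.5]
grip_width: 27.5
finger_force: 3.1
time: 13.22
tool_pos: [504.1, -8.8, 134.3]
tcp_rot: [-3.136, -0.003, 1.883]
contact_force: [-6.5, -0.5, 0.2]
grip_width: 27.4
finger_force: 2.9
tx -1.9 ty 1.6 tz -0.8 spin 0.5
(np.int64(76), np.float64(1.5), 42, array([257.2, 217.9]))
80 -1 80 1
0.0 -7.2 -0.0 0.0
80 1 270 1
0.7 -2.7 1.6 8.2
0.9 -2.8 1.6 8.3
1.0 -2.8 1.5 8.5
1.2 -3.0 1.4 8.8
1.4 -3.1 1.2 9.2
1.5 -3.3 1.0 9.6
1.6 -3.5 0.8 10.1
1.7 -3.7 0.6 10.5
1.8 -3.8 0.3 10.8
1.8 -3.5 0.1 11.0
1.5 -2.1 -0.2 10.9
1.1 -2.2 -0.4 10.7
0.9 -2.3 -0.7 10.3
0.7 -2.4 -0.9 9.9
0.5 -2.5 -1.1 9.4
0.5 -2.5 -1.3 9.0
0.5 -2.6 -1.4 8.6
0.5 -2.6 -1.5 8.4
0.6 -2.7 -1.5 8.3
0.8 -2.7 -1.5 8.2
270 1 270 -1
0.0 7.2 -0.0 0.0
```

View pics/s5.png

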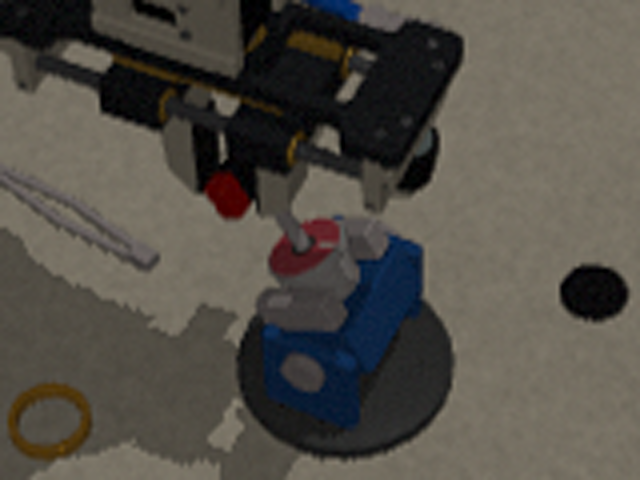

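The red end is at (228,195), about 80–84° by fit, so the quarter turn back is done. Forward stroke 2.

```bash

python3 -m creep '[{"hand":0.3,"tx":-0.0015,"ty":-0.006,"tz":-0.0004,"spin":0.5},{"hand":0.3,"tx":0.0007,"ty":-0.0027,"tz":0.0016,"spin":8.2},{"hand":0.3,"tx":0.0009,"ty":-0.0028,"tz":0.0016,"spin":8.3},{"hand":0.3,"tx":0.001,"ty":-0.0028,"tz":0.0015,"spin":8.5},{"hand":0.3,"tx":0.0012,"ty":-0.003,"tz":0.0014,"spin":8.8}]'
python3 -m creep '[{"hand":0.3,"tx":0.0014,"ty":-0.0031,"tz":0.0012,"spin":9.2},{"hand":0.3,"tx":0.0015,"ty":-0.0033,"tz":0.001,"spin":9.6},{"hand":0.3,"tx":0.0016,"ty":-0.0035,"tz":0.0008,"spin":10.1},{"hand":0.3,"tx":0.0017,"ty":-0.0037,"tz":0.0006,"spin":10.5},{"hand":0.3,"tx":0.0018,"ty":-0.0038,"tz":0.0003,"spin":10.7}]'
python3 -m creep '[{"hand":0.3,"tx":0.0018,"ty":-0.0035,"tz":0.0001,"spin":10.7},{"hand":0.3,"tx":0.0015,"ty":-0.0021,"tz":-0.0002,"spin":10.7},{"hand":0.3,"tx":0.0011,"ty":-0.0022,"tz":-0.0004,"spin":10.7},{"hand":0.3,"tx":0.0009,"ty":-0.0023,"tz":-0.0007,"spin":10.3}]'
python3 - <<'E'
from h import *
q=np.load("q.npy");k=dict(r=19.,dz=-2.)
go(q,203.5,1,27.6,180,**k)
E
```

```text
time: 13.9
tool_pos: [492.3, -9.8, 130.4]
tcp_rot: [3.135, -0.002, 1.279]
contact_force: [6.3, 0.6, 0.5]
grip_width: 27.5
finger_force: 2.7
time: 14.52
tool_pos: [482.6, 3.4, 125.8]
tcp_rot: [3.135, -0.001, 0.404]
contact_force: [1.6, -12.6, -5.8]
grip_width: 28.0
finger_force: 6.0
time: 15.02
tool_pos: [484.7, 15.7, 126.5]
tcp_rot: [3.139, -0.001, -0.336]
contact_force: [-0.7, -7.1, -2.0]
grip_width: 27.8
finger_force: 3.7
tx -2.3 ty -1.2 tz 0.3 spin 0.2
```

```bash

python3 -m creep '[{"hand":0.3,"tx":-0.0003,"ty":-0.0029,"tz":-0.0009,"spin":9.9},{"hand":0.3,"tx":-0.0003,"ty":-0.0028,"tz":-0.0011,"spin":9.4},{"hand":0.3,"tx":0.0005,"ty":-0.0025,"tz":-0.0013,"spin":9},{"hand":0.3,"tx":0.0005,"ty":-0.0026,"tz":-0.0014,"spin":8.6}]'
python3 -m creep '[{"hand":0.3,"tx":0.0005,"ty":-0.0026,"tz":-0.0015,"spin":8.4},{"hand":0.3,"tx":0.0006,"ty":-0.0027,"tz":-0.0015,"spin":8.3},{"hand":0.3,"tx":0,"ty":0,"tz":0,"spin":0},{"hand":0.3,"tx":0,"ty":0,"tz":0,"spin":0}]'
python3 - <<'E'
from h import *
from plant import cams,get_obs
import cv2
q=np.load("q.npy");k=dict(r=19.,dz=-2.)
go(q,260.5,1,27.6,180,**k);print(get_obs()["joint_positions"][5],get_obs()["moment"])
c=cams.capture("scene");print(redang(c,q,150,330))
for t0,d0,t1,d1,n in [(260,1,260,-1,1),(260,-1,178,-1,9)]:
    print(t0,d0,t1,d1)
    for r in rows(q,t0,d0,t1,d1,27.6,n,**k): print(*r.round(1))
E
```

```text
time: 15.52
tool_pos: [489.5, 24.2, 131.2]
tcp_rot: [3.138, -0.001, -0.979]
contact_force: [-3.8, -6.8, -0.8]
grip_width: 28.0
finger_force: 3.8
time: 16.02
tool_pos: [494.1, 26.5, 134.1]
tcp_rot: [3.138, -0.0, -1.266]
contact_force: [-5.8, -4.2, -0.2]
grip_width: 27.8
finger_force: 3.1
tx 0.6 ty -1.1 tz 0.2 spin 0.5
2.737092594916884 [-0.68741508  1.03125633  0.04091419]
(np.int64(261), np.float64(0.8), 8, array([267.5, 202.8]))
260 1 260 -1
-0.0 7.2 -0.0 0.0
260 -1 178 -1
0.8 2.6 1.5 -7.9
0.9 2.7 1.4 -8.1
1.1 2.8 1.3 -8.3
1.2 2.9 1.2 -8.6
1.3 3.1 1.1 -9.0
1.4 3.2 0.9 -9.4
1.6 3.4 0.7 -9.8
1.6 3.6 0.5 -10.2
1.7 3.7 0.2 -10.4
```

The bar is at about 258°. Backing to half a turn.

```bash

python3 -m creep '[{"hand":0.3,"tx":0,"ty":0.0065,"tz":0,"spin":0.5},{"hand":0.3,"tx":0.0008,"ty":0.0026,"tz":0.0015,"spin":-7.9},{"hand":0.3,"tx":0.0009,"ty":0.0027,"tz":0.0014,"spin":-8.1},{"hand":0.3,"tx":0.0011,"ty":0.0028,"tz":0.0013,"spin":-8.3},{"hand":0.3,"tx":0.0012,"ty":0.0029,"tz":0.0012,"spin":-8.6}]'
python3 -m creep '[{"hand":0.3,"tx":0.0013,"ty":0.0031,"tz":0.0011,"spin":-9},{"hand":0.3,"tx":0.0014,"ty":0.0032,"tz":0.0009,"spin":-9.4},{"hand":0.3,"tx":0.0016,"ty":0.0034,"tz":0.0007,"spin":-9.8},{"hand":0.3,"tx":0.0016,"ty":0.0036,"tz":0.0005,"spin":-10.2},{"hand":0.3,"tx":0.0017,"ty":0.0037,"tz":0.0002,"spin":-10.4}]'
python3 -m creep '[{"hand":0.3,"tx":0,"ty":0,"tz":0,"spin":0},{"hand":0.3,"tx":0,"ty":0,"tz":0,"spin":0}]'
python3 - <<'E'
from h import *
from plant import cams,get_obs
q=np.load("q.npy");k=dict(r=19.,dz=-2.)
go(q,178,-1,27.6,180,**k);print(get_obs()["joint_positions"][5])
c=cams.capture("scene");print(redang(c,q,100,330))
import cv2
cv2.imwrite("pics/s6.png",cv2.resize(c["color"][170:290,200:360,::-1],(640,480),interpolation=cv2.INTER_CUBIC))
E
```

```text
time: 16.7
tool_pos: [484.3, 17.6, 130.0]
tcp_rot: [-3.136, -0.004, -0.696]
contact_force: [6.6, 8.0, -1.0]
grip_width: 27.2
finger_force: 3.9
time: 17.32
tool_pos: [481.8, 1.0, 124.9]
tcp_rot: [-3.137, 0.002, 0.157]
contact_force: [-2.4, 9.5, -4.3]
grip_width: 27.3
finger_force: 4.4
time: 17.58
tool_pos: [481.9, 0.3, 125.1]
tcp_rot: [-3.138, 0.002, 0.151]
contact_force: [-2.8, 6.0, -2.5]
grip_width: 27.8
finger_force: 2.8
tx -0.2 ty 3.1 tz 0.1 spin -0.3
1.257954151054039
(np.int64(100), np.float64(nan), 0, array([nan, nan]))h.py:52: RuntimeWarning: Mean of empty slice.
  cen=np.array([xs.mean(),ys.mean()])+a
  ret = ret.dtype.type(ret / rcount)
```

View pics/s6.png

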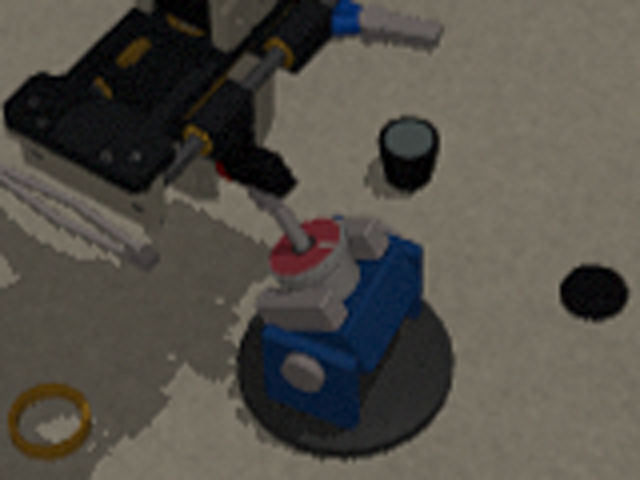

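The bar is still at about 195° (black end at (280,180)). I'll push the missing 3 mm to reach 180°.

```bash

python3 -m creep '[{"hand":0.3,"tx":0,"ty":0.002,"tz":0,"spin":0},{"hand":0.3,"tx":0,"ty":0.0012,"tz":0,"spin":0},{"hand":0.3,"tx":0,"ty":0,"tz":0,"spin":0},{"hand":0.3,"tx":0,"ty":0,"tz":0,"spin":0}]'
python3 - <<'E'
from h import *
from plant import cams,get_obs
q=np.load("q.npy");k=dict(r=19.,dz=-2.)
go(q,180,-1,27.6,180,**k)
# dark bar pixels, right of the finger, in scene: compare with model end
c=cams.capture("scene")
for t in (160,170,180,190,200):
    M=bar_at(q,t);P=np.array([proj(c,M["g"]-26*M["bx"]+s*6*M["by"]+u*10*M["a"]) for s in(-1,1) for u in(-1,1)]);print(t,P.mean(0).round(1),P.min(0).round(1),P.max(0).round(1))
im=c["color"][198:222,255:282].max(2)
for r in im: print(''.join('#' if v<40 else '.' for v in r))
E
```

```text
time: 18.12
tool_pos: [481.7, -2.6, 124.8]
tcp_rot: [-3.138, 0.003, 0.151]
contact_force: [-3.4, 8.1, -3.1]
grip_width: 28.0
finger_force: 3.3
tx 0.1 ty -0.6 tz -0.2 spin 2.0
160 [273.8 208.9] [270.2 202.8] [277.2 215. ]
170 [272.9 210.6] [268.8 204.4] [276.8 216.8]
180 [271.6 212.3] [267.2 206. ] [276.  218.5]
190 [270.1 213.9] [265.3 207.8] [274.9 220.1]
200 [268.3 215.5] [263.2 209.5] [273.4 221.6]
#######....................
#######....................
#######....................
########...................
#######....................
#######....................
#######....................
########...................
##########.................
###############............
################...........
#################..........
#################..........
##################.........
###################........
.##################........
..##################.......
..#################........
.......###########.........
...........#######.........
...............#...........
...........................
...........................
...........................
```

The black end matches roughly 180–185°, so step 4 is met. For the last stroke I'll lift, spin the tool half a turn for wrist range, and re-enter.

```bash

python3 -m creep '[{"hand":0.3,"tx":0,"ty":-0.007,"tz":0,"spin":0},{"hand":0.34,"tx":0,"ty":0,"tz":-0.03,"spin":0},{"hand":0.34,"tx":0,"ty":0,"tz":-0.03,"spin":0},{"hand":0.34,"tx":0,"ty":0,"tz":0,"spin":-10.5}]'
python3 -m creep '[{"hand":0.34,"tx":0,"ty":0,"tz":0,"spin":-10.5},{"hand":0.34,"tx":0,"ty":0,"tz":0,"spin":-10.5},{"hand":0.34,"tx":0,"ty":0,"tz":0,"spin":-10.5},{"hand":0.34,"tx":0,"ty":0,"tz":0,"spin":-10.5},{"hand":0.34,"tx":0,"ty":0,"tz":0,"spin":-10.5}]'
python3 -m creep '[{"hand":0.34,"tx":0,"ty":0,"tz":0,"spin":-10.5},{"hand":0.34,"tx":0,"ty":0,"tz":0,"spin":-10.5},{"hand":0.34,"tx":0,"ty":0,"tz":0,"spin":-10.5},{"hand":0.34,"tx":0,"ty":0,"tz":0,"spin":-10.5},{"hand":0.34,"tx":0,"ty":0,"tz":0,"spin":-10.5}]'
python3 -m creep '[{"hand":0.34,"tx":0,"ty":0,"tz":0,"spin":-10.5},{"hand":0.34,"tx":0,"ty":0,"tz":0,"spin":-10.5},{"hand":0.34,"tx":0,"ty":0,"tz":0,"spin":-10.5},{"hand":0.34,"tx":0,"ty":0,"tz":0,"spin":-10.5},{"hand":0.34,"tx":0,"ty":0,"tz":0,"spin":-10.5}]'
python3 -m creep '[{"hand":0.34,"tx":0,"ty":0,"tz":0,"spin":-10.5},{"hand":0.34,"tx":0,"ty":0,"tz":0,"spin":0}]'
python3 - <<'E'
from h import *
from plant import cams,get_obs
q=np.load("q.npy");k=dict(r=19.,dz=-2.)
go(q,182,0,27.6,0,**k);print(get_obs()["joint_positions"][5])
for n in("scene","wrist","top"):
    c=cams.capture(n)
    try:print(n,redang(c,q,100,330))
    except Exception as e:print(e)
E
```

```text
time: 18.68
tool_pos: [484.6, 2.4, 188.5]
tcp_rot: [3.138, -0.006, 0.339]
contact_force: [-0.1, -0.2, -0.2]
grip_width: 31.4
finger_force: 0.0
time: 19.3
tool_pos: [483.2, 2.6, 186.2]
tcp_rot: [3.139, -0.0, 1.257]
contact_force: [-0.2, 0.0, 0.7]
grip_width: 31.3
finger_force: 0.0
time: 19.92
tool_pos: [483.2, 2.6, 186.2]
tcp_rot: [3.14, 0.002, 2.173]
contact_force: [-0.1, -0.2, -0.5]
grip_width: 31.3
finger_force: 0.0
time: 20.55
tool_pos: [483.1, 2.6, 186.1]
tcp_rot: [-3.141, 0.002, 3.09]
contact_force: [-0.3, 0.2, 0.5]
grip_width: 31.3
finger_force: 0.0
time: 20.8
tool_pos: [483.1, 2.6, 186.1]
tcp_rot: [-3.141, 0.002, -3.018]
contact_force: [-0.0, 0.4, -0.1]
grip_width: 31.3
finger_force: 0.0
tx 1.9 ty 3.3 tz 61.0 spin 2.7
-1.84782717805588
scene (np.int64(100), np.float64(nan), 0, array([nan, nan]))
wrist (np.int64(185), np.float64(7.1), 4, array([284.8, 214. ]))
top (np.int64(100), np.float64(nan), 0, array([nan, nan]))h.py:52: RuntimeWarning: Mean of empty slice.
  cen=np.array([xs.mean(),ys.mean()])+a
  ret = ret.dtype.type(ret / rcount)
```

```bash

python3 -m creep '[{"hand":0.34,"tx":0.0019,"ty":0.0033,"tz":0.015,"spin":2.7},{"hand":0.34,"tx":0,"ty":0,"tz":0.016,"spin":0},{"hand":0.34,"tx":0,"ty":0,"tz":0.01,"spin":0}]'
python3 -m creep '[{"hand":0.34,"tx":0,"ty":0,"tz":0.01,"spin":0},{"hand":0.34,"tx":0,"ty":0,"tz":0.01,"spin":0},{"hand":0.3,"tx":0,"ty":0,"tz":0,"spin":0}]'
python3 - <<'E'
from h import *
q=np.load("q.npy");k=dict(r=19.,dz=-2.)
go(q,182,0,27.6,0,**k)
for t0,d0,t1,d1,n in [(182,0,182,1,1),(182,1,362,1,30)]:
    print(t0,d0,t1,d1)
    for r in rows(q,t0,d0,t1,d1,27.6,n,yaw_off=0,**k): print(*r.round(1))
E
```

```text
time: 21.32
tool_pos: [480.2, 5.7, 144.0]
tcp_rot: [3.141, -0.0, -3.065]
contact_force: [-0.3, 0.1, 0.4]
grip_width: 31.1
finger_force: 0.0
time: 21.7
tool_pos: [479.9, 5.7, 123.9]
tcp_rot: [3.141, -0.001, -3.064]
contact_force: [0.6, 0.3, 0.9]
grip_width: 28.5
finger_force: 0.0
tx -0.9 ty -0.1 tz -1.1 spin 0.1
182 0 182 1
0.0 6.9 -0.0 0.0
182 1 362 1
-0.8 1.4 -0.2 6.8
-0.6 1.4 -0.3 6.7
-0.5 1.5 -0.4 6.6
-0.4 1.5 -0.5 6.4
-0.4 1.5 -0.6 6.2
-0.3 1.6 -0.7 6.0
-0.3 1.6 -0.7 5.8
-0.2 1.6 -0.8 5.7
-0.2 1.6 -0.8 5.5
-0.3 1.6 -0.9 5.4
-0.3 1.7 -0.9 5.3
-0.3 1.7 -1.0 5.3
-0.4 1.7 -1.0 5.2
-0.4 1.7 -1.0 5.2
-0.5 1.7 -1.0 5.2
-0.5 1.8 -1.0 5.3
-0.6 1.8 -0.9 5.3
-0.6 1.9 -0.9 5.4
-0.7 1.9 -0.8 5.6
-0.8 2.0 -0.8 5.7
-0.8 2.0 -0.7 5.9
-0.9 2.1 -0.6 6.0
-0.9 2.2 -0.6 6.2
-0.9 2.3 -0.5 6.4
-1.0 2.3 -0.4 6.6
-1.0 2.4 -0.3 6.7
-1.0 2.5 -0.2 6.8
-1.1 2.5 -0.1 6.9
-1.0 1.9 0.0 6.9
-0.9 1.4 0.1 6.9
```

```bash

python3 -m creep '[{"hand":0.3,"tx":-0.0005,"ty":0.0069,"tz":-0.001,"spin":0},{"hand":0.3,"tx":-0.0008,"ty":0.0014,"tz":-0.0002,"spin":6.8},{"hand":0.3,"tx":-0.0006,"ty":0.0014,"tz":-0.0003,"spin":6.7},{"hand":0.3,"tx":-0.0005,"ty":0.0015,"tz":-0.0004,"spin":6.6},{"hand":0.3,"tx":-0.0004,"ty":0.0015,"tz":-0.0005,"spin":6.4}]'
python3 -m creep '[{"hand":0.3,"tx":-0.0004,"ty":0.0015,"tz":-0.0006,"spin":6.2},{"hand":0.3,"tx":-0.0003,"ty":0.0016,"tz":-0.0007,"spin":6},{"hand":0.3,"tx":-0.0003,"ty":0.0016,"tz":-0.0007,"spin":5.8},{"hand":0.3,"tx":-0.0002,"ty":0.0016,"tz":-0.0008,"spin":5.7},{"hand":0.3,"tx":-0.0002,"ty":0.0016,"tz":-0.0008,"spin":5.5}]'
python3 -m creep '[{"hand":0.3,"tx":-0.0003,"ty":0.0016,"tz":-0.0009,"spin":5.4},{"hand":0.3,"tx":-0.0003,"ty":0.0017,"tz":-0.0009,"spin":5.3},{"hand":0.3,"tx":-0.0003,"ty":0.0017,"tz":-0.001,"spin":5.3},{"hand":0.3,"tx":-0.0004,"ty":0.0017,"tz":-0.001,"spin":5.2},{"hand":0.3,"tx":-0.0004,"ty":0.0017,"tz":-0.001,"spin":5.2}]'
cat >> h.py <<'E'
def torque(q,th,d=1,gap=27.6,**k):
    from plant import get_obs
    o=get_obs();M=bar_at(q,th);c=o["tool_pos"]
    ux=M["bx"]*[1,1,0];ux/=np.linalg.norm(ux);n=np.array([ux[1],-ux[0],0])
    F=-o["contact_force"]; print("push fwd %.1f N radial %.1f z %.1f; torque ~%.3f Nm"%(F@n,F@ux,F[2],-np.cross(.019*M["bx"],F)@M["a"]))
    # angle from pose: th for which pushing finger touches
    best=min(np.arange(th-25,th+25,.5),key=lambda t:abs((pose(q,t,1,gap,r=19.,dz=-2.)[0]-c)@n)); print("angle by pose",best)
E
python3 - <<'E'
from h import *
from plant import cams
q=np.load("q.npy");k=dict(r=19.,dz=-2.)
go(q,266,1,27.6,0,**k);torque(q,266)
E
```

```text
time: 22.32
tool_pos: [483.7, 17.2, 127.5]
tcp_rot: [-3.14, 0.002, 2.754]
contact_force: [-0.2, -6.7, -2.1]
grip_width: 27.4
finger_force: 3.2
time: 22.95
tool_pos: [487.9, 22.9, 130.8]
tcp_rot: [-3.139, 0.001, 2.245]
contact_force: [-3.8, -6.8, 1.2]
grip_width: 27.4
finger_force: 3.6
time: 23.58
tool_pos: [495.0, 25.6, 135.7]
tcp_rot: [-3.137, 0.001, 1.785]
contact_force: [-7.5, -5.4, 4.6]
grip_width: 27.5
finger_force: 4.0
tx 0.3 ty 2.0 tz 1.0 spin 0.0
push fwd 8.5 N radial 3.7 z -4.6; torque ~0.094 Nm
angle by pose 259.0
```

```bash

python3 -m creep '[{"hand":0.3,"tx":-0.0005,"ty":0.0018,"tz":-0.0015,"spin":5.2},{"hand":0.3,"tx":-0.0005,"ty":0.0018,"tz":-0.0012,"spin":5.3},{"hand":0.3,"tx":-0.0006,"ty":0.0018,"tz":-0.001,"spin":5.3},{"hand":0.3,"tx":0,"ty":0,"tz":0,"spin":0}]'
python3 - <<'E'
from h import *
q=np.load("q.npy");k=dict(r=19.,dz=-2.)
go(q,284,1,27.6,0,**k);torque(q,284)
E
```

```text
time: 24.08
tool_pos: [500.4, 25.5, 139.3]
tcp_rot: [-3.137, 0.001, 1.511]
contact_force: [-7.1, -2.7, 3.9]
grip_width: 27.8
finger_force: 3.6
tx 0.0 ty 2.0 tz 1.7 spin 0.1
push fwd 6.9 N radial 3.2 z -3.9; torque ~0.076 Nm
angle by pose 277.5
```

```bash

python3 -m creep '[{"hand":0.3,"tx":-0.0006,"ty":0.0021,"tz":-0.0008,"spin":5.4},{"hand":0.3,"tx":-0.0007,"ty":0.0021,"tz":-0.0007,"spin":5.6},{"hand":0.3,"tx":-0.0008,"ty":0.0022,"tz":-0.0007,"spin":5.7},{"hand":0.3,"tx":0,"ty":0,"tz":0,"spin":0}]'
python3 - <<'E'
from h import *
q=np.load("q.npy");k=dict(r=19.,dz=-2.)
go(q,302,1,27.6,0,**k);torque(q,302)
E
python3 -m creep '[{"hand":0.3,"tx":-0.0008,"ty":0.002,"tz":-0.0005,"spin":5.9},{"hand":0.3,"tx":0,"ty":0,"tz":0,"spin":0}]'
python3 - <<'E'
from h import *
q=np.load("q.npy");k=dict(r=19.,dz=-2.)
go(q,308,1,27.6,0,**k);torque(q,308)
E
```

```text
time: 24.58
tool_pos: [505.5, 22.2, 142.1]
tcp_rot: [-3.136, 0.003, 1.219]
contact_force: [-10.8, -2.9, 10.4]
grip_width: 27.5
finger_force: 7.2
tx 0.9 ty 1.9 tz 1.9 spin 0.1
push fwd 9.2 N radial 6.5 z -10.4; torque ~0.066 Nm
angle by pose 296.5
time: 24.82
tool_pos: [506.8, 20.7, 142.8]
tcp_rot: [-3.136, 0.004, 1.116]
contact_force: [-14.0, -3.1, 14.9]
grip_width: 28.0
finger_force: 8.6
tx 1.3 ty 2.1 tz 2.0 spin 0.1
push fwd 11.2 N radial 9.0 z -14.9; torque ~0.075 Nm
angle by pose 302.0
```

Upward and radial force is building, probably friction or a wedge with the fingers too deep. On this half of the turn the contact is on the bar's upper edge, so less depth is needed. I'll raise a few mm and re-read.

```bash

python3 -m creep '[{"hand":0.3,"tx":0,"ty":-0.003,"tz":0,"spin":0},{"hand":0.3,"tx":0.001,"ty":0,"tz":-0.005,"spin":0},{"hand":0.3,"tx":0,"ty":0,"tz":0,"spin":0}]'
python3 - <<'E'
from h import *
from plant import cams
q=np.load("q.npy");k=dict(r=19.,dz=-2.)
go(q,302,1,27.6,0,**k);torque(q,302);print(redang(cams.capture("scene"),q,240,370))
E
python3 -m creep '[{"hand":0.3,"tx":0,"ty":0.002,"tz":0,"spin":0},{"hand":0.3,"tx":0,"ty":0.001,"tz":0,"spin":0},{"hand":0.3,"tx":0,"ty":0,"tz":0,"spin":0}]'
python3 - <<'E'
from h import *
from plant import cams
q=np.load("q.npy");k=dict(r=19.,dz=-2.)
go(q,302,1,27.6,0,**k);torque(q,302)
c=cams.capture("scene");print(redang(c,q,240,370))
E
```

```text
time: 25.2
tool_pos: [508.4, 23.5, 147.6]
tcp_rot: [3.14, -0.001, 1.117]
contact_force: [-0.1, 0.0, 0.3]
grip_width: 27.9
finger_force: 0.0
tx -1.3 ty -0.2 tz 7.5 spin -5.8
push fwd 0.1 N radial 0.0 z -0.3; torque ~0.000 Nm
angle by pose 303.0
(np.int64(240), np.float64(nan), 0, array([nan, nan]))
time: 25.62
tool_pos: [510.5, 21.8, 146.6]
tcp_rot: [-3.141, -0.0, 1.117]
contact_force: [-0.4, 0.5, 0.1]
grip_width: 27.8
finger_force: 0.0
tx -0.6 ty -2.8 tz 6.5 spin -5.8
push fwd 0.5 N radial -0.3 z -0.1; torque ~0.009 Nm
angle by pose 310.5
(np.int64(240), np.float64(nan), 0, array([nan, nan]))h.py:52: RuntimeWarning: Mean of empty slice.
  cen=np.array([xs.mean(),ys.mean()])+a
  ret = ret.dtype.type(ret / rcount)
h.py:52: RuntimeWarning: Mean of empty slice.
  cen=np.array([xs.mean(),ys.mean()])+a
  ret = ret.dtype.type(ret / rcount)
```

```bash
cat > asc.py <<'E'
from h import *
from plant import cams
q=np.load("q.npy");c=cams.capture("scene")
for t in (290,300,310,320,330,340):
    M=bar_at(q,t);P=np.array([proj(c,M["g"]-26*M["bx"]+s*6*M["by"]+u*10*M["a"]) for s in(-1,1) for u in(-1,1)]);print(t,"blk",P.min(0).round(1),P.max(0).round(1),"red",proj(c,M["g"]+24*M["bx"]).round(1))
for y in range(196,226):
    print(y,''.join('r' if (p[0]>50 and p[1]<.4*p[0]) else '#' if p.max()<40 else '.' for p in c["color"][y,240:290].astype(int)))
E
python3 asc.py
```

```text
290 blk [247.5 215.3] [255.5 225.1] red [272.1 203.6]
300 blk [247.2 214.1] [254.2 224.5] red [272.9 204.3]
310 blk [247.2 212.8] [253.2 223.7] red [273.5 205.3]
320 blk [247.4 211.3] [252.8 222.6] red [273.6 206.5]
330 blk [247.2 209.7] [253.5 221.3] red [273.5 207.8]
340 blk [247.3 208. ] [254.6 219.9] red [273.  209.3]
196 ..................####....########################
197 ...................###..##########################
198 ...................###..##########################
199 ....................##...#########################
200 ....................###.##########################
201 .....................#############################
202 .......................#########...###############
203 .......................##########..#####.#########
204 ......................###################.########
205 .....................#############################
206 ....................##############################
207 ...................##############################.
208 ..................##########.################.....
209 .................###########.#############........
210 ..
[... 173 characters left out ...]
...###############......................
214 ............###############.......................
215 ...........###############........###.............
216 ..........###############........###..............
217 ..........###############.........................
218 ...........#############..........................
219 ...........############...........................
220 ............#########.............................
221 .............########.............................
222 .............######...............................
223 ...............####...............................
224 ..................................................
225 ......................................rrrrr.......
```

```bash

for i in 1; do python3 -m creep '[{"hand":0.3,"tx":-0.0006,"ty":0.001,"tz":0,"spin":0},{"hand":0.3,"tx":0,"ty":0,"tz":0,"spin":0}]'; done
python3 -m creep '[{"hand":0.3,"tx":0,"ty":0.001,"tz":0,"spin":0},{"hand":0.3,"tx":0,"ty":0,"tz":0,"spin":0}]'
python3 -m creep '[{"hand":0.3,"tx":0,"ty":0.001,"tz":0,"spin":0},{"hand":0.3,"tx":0,"ty":0,"tz":0,"spin":0}]'
python3 - <<'E'
from h import *
q=np.load("q.npy")
torque(q,308)
for a in (1,-1): 
  for t in (300,310,320): print(a,t,pose(q,t,a,27.6,r=19.,dz=6.))
E
```

```text
time: 25.98
tool_pos: [511.1, 20.8, 146.8]
tcp_rot: [-3.142, -0.0, 1.117]
contact_force: [-0.4, 0.4, 0.3]
grip_width: 27.2
finger_force: 0.0
time: 26.22
tool_pos: [512.0, 20.3, 146.8]
tcp_rot: [3.141, -0.0, 1.117]
contact_force: [-0.0, 0.6, -0.4]
grip_width: 27.0
finger_force: 0.0
time: 26.48
tool_pos: [512.9, 19.9, 146.8]
tcp_rot: [-3.142, -0.0, 1.117]
contact_force: [0.6, 0.7, 0.6]
grip_width: 27.7
finger_force: 0.0
push fwd -0.3 N radial -0.9 z -0.6; torque ~-0.007 Nm
angle by pose 318.5
1 300 (array([507.09486072,  22.88099659, 147.8929323 ]), np.float64(71.66885117738595))
1 310 (array([509.80374946,  20.4451912 , 149.09284843]), np.float64(61.89809088281973))
1 320 (array([512.15856796,  17.36299256, 150.08048443]), np.float64(51.628581661994815))
-1 300 (array([499.16783408,  25.50739174, 147.8929323 ]), np.float64(71.66885117738595))
-1 310 (array([501.74290341,  24.74962732, 149.09284843]), np.float64(61.89809088281973))
-1 320 (array([504.16627654,  23.69111576, 150.08048443]), np.float64(51.628581661994815))
```

```bash

python3 -m creep '[{"hand":0.3,"tx":0,"ty":0.0015,"tz":-0.0003,"spin":4},{"hand":0.3,"tx":0,"ty":0,"tz":0,"spin":0}]'
python3 -m creep '[{"hand":0.3,"tx":0,"ty":0.0015,"tz":-0.0003,"spin":4},{"hand":0.3,"tx":0,"ty":0,"tz":0,"spin":0}]'
python3 asc.py | tail -30
```

```text
time: 26.72
tool_pos: [514.2, 19.3, 147.1]
tcp_rot: [3.141, -0.0, 1.047]
contact_force: [-0.6, -0.5, -0.3]
grip_width: 27.4
finger_force: 0.0
time: 26.98
tool_pos: [515.5, 18.6, 147.4]
tcp_rot: [-3.142, -0.0, 0.979]
contact_force: [-0.2, -0.1, -0.1]
grip_width: 27.6
finger_force: 0.0
196 ................####....##########################
197 ................###.....##########################
198 ................##...#############################
199 .................#..##############################
200 .................##.##############################
201 .................#################################
202 .................#################################
203 ....................##############################
204 ....................######..######################
205 ....................######..######################
206 ....................#############.################
207 ...................##############.#.##############
208 ..................################################
209 .................#################################
210 ................###############################...
211 ...............###########################........
212 ..............#######.###############.............
213 .............########.##########..................
214 ............#########...##........................
215 ...........##########.............................
216 ..........###########.............................
217 ..........############.......#....................
218 ...........###########....####....................
219 ...........##########.............................
220 ............#########.............................
221 .............#######..............................
222 .............######...............................
223 ..............#####...............................
224 .................#................................
225 ......................................rrrrr.......
```

The tool moved on without contact while the bar stayed still, which contradicts the pose estimate. I'll lift clear and measure the bar properly.

```bash

python3 -m creep '[{"hand":0.3,"tx":0,"ty":0,"tz":-0.03,"spin":0},{"hand":0.3,"tx":0,"ty":0,"tz":-0.03,"spin":0},{"hand":0.36,"tx":0.041,"ty":-0.028,"tz":0,"spin":0},{"hand":0.36,"tx":0,"ty":0,"tz":0,"spin":0}]'
cat > fit.py <<'E'
from h import *
from plant import cams
import cv2
q=np.load("q.npy");R={}
for n in("scene","top"):
    c=cams.capture(n);a,b,im=barmask(c,q,0);r,g,bl=im[...,0],im[...,1],im[...,2]
    red=(r>60)&(g<.3*r)&(bl<.3*r); blk=im.max(2)<40
    for t in np.arange(0,360,5):
        M=bar_at(q,t)
        def poly(x0,x1):
            P=np.array([proj(c,M["g"]+x*M["bx"]+s*6*M["by"]+u*10*M["a"]) for x in(x0,x1) for s in(-1,1) for u in(-1,1)],np.float32)-a
            m=np.zeros(im.shape[:2],np.uint8);cv2.fillConvexPoly(m,cv2.convexHull(P).round().astype(np.int32),1);return m>0
        H=poly(-26,26);D=red|blk
        R[n,t]=(H&D).sum()/H.sum()
    top=sorted(((v,int(t)) for (m,t),v in R.items() if m==n),reverse=True)[:6];print(n,[(round(float(v),2),t) for v,t in top],"red",redang(c,q,0,360) if red.any() else None)
    if n=="scene":
        for y in range(196,226): print(y,''.join('r' if (p[0]>50 and p[1]<.35*p[0]) else '#' if p.max()<40 else '.' for p in c["color"][y,240:290].astype(int)))
E
python3 fit.py 2>&1 | grep -v Warn
```

```text
time: 27.52
tool_pos: [514.9, 70.4, 207.7]
tcp_rot: [-3.142, -0.001, 0.982]
contact_force: [0.0, -0.8, -0.2]
grip_width: 33.0
finger_force: 0.0
Traceback (most recent call last):
  File "fit.py", line 13, in <module>
    H=poly(-26,26);D=red|blk
  File "fit.py", line 12, in poly
    m=np.zeros(im.shape[:2],np.uint8);cv2.fillConvexPoly(m,cv2.convexHull(P).round().astype(np.int32),1);return m>0
                                                           ~~~~~~~~~~~~~~^^^
cv2.error: OpenCV(4.12.0) /io/opencv/modules/imgproc/src/convhull.cpp:143: error: (-215:Assertion failed) total >= 0 && (depth == CV_32F || depth == CV_32S) in function 'convexHull'
```

```bash
sed -i 's/cv2.convexHull(P)/cv2.convexHull(P.astype(np.float32))/' fit.py
python3 fit.py 2>&1 | grep -v Warn
```

```text
cen=np.array([xs.mean(),ys.mean()])+a
  ret = ret.dtype.type(ret / rcount)
scene [(0.83, 275), (0.82, 105), (0.82, 95), (0.81, 285), (0.8, 265), (0.79, 85)] red (np.int64(285), np.float64(0.1), 30, array([270.9, 203.9]))
196 ..................................................
197 ..................................................
198 ..................................................
199 ...........................rrrr...................
200 ..........................rrrrrr..................
201 ..........................rrrrrr..................
202 ........................##.rrrrrr.................
203 .......................#####rrrrr.................
204 ......................#######rrrrr................
205 .....................########rrrrrr...............
206 ....................##########rrrrr...............
207 ...................############rrr................
208 ..................#############rr.................
209 .................###############..................
210 ................################..................
211 ..............#################...................
[... 206 characters left out ...]
..............
216 .........################.........................
217 ..........###############.........................
218 ...........#############..........................
219 ...........############...........................
220 ............##########............................
221 .............########.............................
222 .............#######..............................
223 ..............#####...............................
224 .................#................................
225 ......................................rrrrr.......
top [(0.3, 140), (0.3, 315), (0.3, 135), (0.3, 110), (0.29, 130), (0.29, 305)] red (np.int64(0), np.float64(nan), 0, array([nan, nan]))
```

The image says the bar is at about 280°, while the contact poses suggest further round. I'll take a wrist look from straight above, like the first one, and fit it numerically.

```bash

python3 -m creep '[{"hand":1,"tx":-0.031,"ty":0.0102,"tz":-0.02,"spin":0},{"hand":1,"tx":-0.031,"ty":0.0102,"tz":-0.02,"spin":0},{"hand":1,"tx":0,"ty":0,"tz":0,"spin":0},{"hand":1,"tx":0,"ty":0,"tz":0,"spin":0},{"hand":1,"tx":0,"ty":0,"tz":0,"spin":0}]'
cat > wf.py <<'E'
from h import *
from plant import cams
import pickle
q=np.load("q.npy");c=cams.capture("wrist");pickle.dump(c,open("w2.pkl","wb"))
for t in (270,280,290,300,310,320,330):
    M=bar_at(q,t);print(t,"blk",proj(c,M["g"]-26*M["bx"]).round(1),"red",proj(c,M["g"]+24*M["bx"]).round(1),"hole",proj(c,M["hole"]).round(1))
g=proj(c,model(q)["g"]).astype(int)
for y in range(g[1]-34,g[1]+34):
    print(y,g[0]-36,''.join('r' if (p[0]>60 and p[1]<.25*p[0]) else 'p' if (p[0]>1.6*p[1]) else 'b' if p[2]>1.6*p[0] else '#' if p.max()<40 else '.' for p in c["color"][y,g[0]-36:g[0]+36].astype(int)))
E
python3 wf.py
```

```text
time: 28.3
tool_pos: [497.2, 5.8, 246.6]
tcp_rot: [-3.14, 0.0, 0.978]
contact_force: [0.3, 0.4, -0.3]
grip_width: 78.5
finger_force: 0.0
270 blk [294.6 225.1] red [259.2 188.9] hole [293.  177.9]
280 blk [291.1 226.6] red [262.3 187. ] hole [293.  177.9]
290 blk [287.3 227.4] red [265.9 185.8] hole [293.  177.9]
300 blk [283.3 227.7] red [269.8 185.2] hole [293.  177.9]
310 blk [279.1 227.3] red [274.1 185.3] hole [293.  177.9]
320 blk [274.9 226.4] red [278.4 186.1] hole [293.  177.9]
330 blk [270.8 224.9] red [282.8 187.5] hole [293.  177.9]
173 240 ....................................pppppppppppppppppppp.....pppp......b
174 240 ....................................ppppppppppppppppppp.....pppppp.....b
175 240 ....................................pppppppppppppppppppp...ppppppp......
176 240 ...................................ppppppppppppp......ppppppppppppp.....
177 240 ...................................pppppppppppp........pppppppppppp.....
178 240 ...................................ppppppppppp..........ppppppppppp.....
179 240 ...................................ppppppppppp..........
[... 4257 characters left out ...]
.....................#..#.##.###....................
233 240 .............................................##.##......................
234 240 ..........................................###...........................
235 240 ........................................................................
236 240 ........................................................................
237 240 ........................................................................
238 240 ........................................................................
239 240 ........................................................................
240 240 ........................................................................
```

The wrist view confirms about 282° (red centroid near (262,192), black end near (286,228)). I'll re-enter there, shallower, and push in small steps while checking both force and image.

```bash
python3 - <<'E'
from h import *
q=np.load("q.npy");k=dict(r=19.,dz=2.)
go(q,282,0,27.6,0,**k)
print(bar_at(q,282)["bx"].round(2),bar_at(q,282)["by"].round(2))
for r in rows(q,282,0,282,1,27.6,1,yaw_off=0,**k): print(*r.round(1))
for r in rows(q,282,1,362,1,27.6,10,yaw_off=0,**k): print(*r.round(1))
E
```

```text
tx 16.8 ty -10.4 tz 105.3 spin -32.2
[0.03 0.99 0.17] [-0.88  0.11 -0.47]
0.0 3.7 -0.0 0.0
-0.9 2.5 -1.2 7.2
-1.0 2.5 -1.1 7.4
-1.1 2.6 -1.0 7.7
-1.2 2.8 -0.9 8.0
-1.3 2.9 -0.7 8.3
-1.3 3.0 -0.6 8.7
-1.4 3.2 -0.4 8.9
-1.5 3.3 -0.2 9.1
-1.5 3.1 -0.0 9.2
-1.2 1.8 0.1 9.2
```

```bash

python3 -m creep '[{"hand":0.36,"tx":0.0168,"ty":-0.0104,"tz":0.03,"spin":0},{"hand":0.36,"tx":0,"ty":0,"tz":0,"spin":-10.7},{"hand":0.36,"tx":0,"ty":0,"tz":0,"spin":-10.7},{"hand":0.36,"tx":0,"ty":0,"tz":0,"spin":-10.7},{"hand":0.36,"tx":0,"ty":0,"tz":0.02,"spin":0}]'
python3 -m creep '[{"hand":0.36,"tx":0,"ty":0,"tz":0.015,"spin":0},{"hand":0.36,"tx":0,"ty":0,"tz":0.015,"spin":0},{"hand":0.36,"tx":0,"ty":0,"tz":0.01,"spin":0},{"hand":0.36,"tx":0,"ty":0,"tz":0,"spin":0}]'
python3 -m creep '[{"hand":0.36,"tx":0,"ty":0,"tz":0.008,"spin":0},{"hand":0.36,"tx":0,"ty":0,"tz":0.007,"spin":0},{"hand":0.3,"tx":0,"ty":0,"tz":0,"spin":0},{"hand":0.3,"tx":0,"ty":0,"tz":0,"spin":0}]'
python3 -m creep '[{"hand":0.3,"tx":0,"ty":0.002,"tz":0,"spin":0},{"hand":0.3,"tx":0,"ty":0,"tz":0,"spin":0}]'
python3 -m creep '[{"hand":0.3,"tx":0,"ty":0.0017,"tz":0,"spin":0},{"hand":0.3,"tx":0,"ty":0,"tz":0,"spin":0}]'
python3 -m creep '[{"hand":0.3,"tx":0,"ty":0.0015,"tz":0,"spin":2},{"hand":0.3,"tx":0,"ty":0,"tz":0,"spin":0}]'
python3 - <<'E'
from h import *
q=np.load("q.npy");k=dict(r=19.,dz=2.)
go(q,282,1,27.6,0,**k);torque(q,282)
E
python3 asc.py | tail -30
```

```text
time: 28.98
tool_pos: [499.1, 25.7, 197.8]
tcp_rot: [3.139, 0.0, 1.541]
contact_force: [-0.5, -0.7, 0.1]
grip_width: 42.0
finger_force: 0.0
time: 29.48
tool_pos: [497.8, 25.5, 156.6]
tcp_rot: [-3.14, -0.0, 1.538]
contact_force: [0.2, -0.2, -0.4]
grip_width: 33.2
finger_force: 0.0
time: 29.98
tool_pos: [498.3, 25.1, 142.6]
tcp_rot: [3.141, -0.0, 1.537]
contact_force: [-0.1, -0.4, 0.9]
grip_width: 27.7
finger_force: 0.0
time: 30.22
tool_pos: [500.5, 25.0, 142.6]
tcp_rot: [3.141, -0.0, 1.537]
contact_force: [-0.0, 0.9, -0.1]
grip_width: 27.5
finger_force: 0.0
time: 30.48
tool_pos: [502.0, 25.0, 142.4]
tcp_rot: [3.141, -0.0, 1.537]
contact_force: [0.7, -0.5, 0.1]
grip_width: 27.7
finger_force: 0.0
time: 30.72
tool_pos: [503.4, 25.0, 142.4]
tcp_rot: [-3.141, -0.0, 1.502]
contact_force: [0.1, 0.3, -0.4]
grip_width: 27.5
finger_force: 0.2
tx 0.5 ty -1.7 tz 1.1 spin -2.2
push fwd -0.1 N radial -0.3 z 0.4; torque ~0.003 Nm
angle by pose 287.5
196 ......................###########..######.########
197 ......................###########..###############
198 ......................###########...##
[... 797 characters left out ...]
...################.....................
214 ............###############.......................
215 ...........###############........................
216 ..........###############.........................
217 ..........###############.........................
218 ...........#############..........................
219 ...........############...........................
220 ............#########.............................
221 .............########.............................
222 .............#######..............................
223 ...............###................................
224 ..................................................
225 ......................................rrrrr.......
```

```bash

python3 -m creep '[{"hand":0.3,"tx":-0.0008,"ty":0.002,"tz":-0.001,"spin":4},{"hand":0.3,"tx":0,"ty":0,"tz":0,"spin":0}]'
python3 -m creep '[{"hand":0.3,"tx":-0.0008,"ty":0.002,"tz":-0.001,"spin":5},{"hand":0.3,"tx":0,"ty":0,"tz":0,"spin":0}]'
python3 - <<'E'
from h import *
q=np.load("q.npy");k=dict(r=19.,dz=2.)
go(q,295,1,27.6,0,**k);torque(q,295)
E
python3 asc.py | tail -30 | sed -n 3,28p
```

```text
time: 31.02
tool_pos: [505.3, 24.0, 143.5]
tcp_rot: [-3.142, -0.0, 1.433]
contact_force: [0.1, 0.6, 0.4]
grip_width: 28.1
finger_force: 0.4
time: 31.28
tool_pos: [507.0, 23.0, 144.4]
tcp_rot: [-3.141, -0.0, 1.347]
contact_force: [-0.5, 1.1, 1.0]
grip_width: 27.4
finger_force: 0.8
tx 0.5 ty -1.5 tz 1.2 spin 0.8
push fwd 0.8 N radial -0.9 z -1.0; torque ~0.008 Nm
angle by pose 299.5
198 ........................####...###################
199 .......................######..###################
200 .......................######...############.#.###
201 .......................########r.#################
202 .......................###.##.rr..################
203 .......................#####rrrr...###############
204 ......................#######rrr....##############
205 .....................########rrr.....##.##########
206 ....................##########rr......#..#########
207 ...................###########.r.........#########
208 ..................#############r..........#######.
209 .................###############...........####...
210 ................################..................
211 ...............###############....................
212 ..............###############.....................
213 .............################................###..
214 ............###############..................#....
215 ...........###############........................
216 ..........###############.........................
217 ..........###############.........................
218 ...........#############..........................
219 ...........############...........................
220 ............##########............................
221 .............#######..............................
222 .............######...............................
223 ...............####...............................
```

```bash
cat > lum.py <<'E'
from h import *
from plant import cams,get_obs
import sys
c=cams.capture("scene");o=get_obs();R=toolrot(o);T=o["tool_pos"];w=o["grip_width"]/2
for s in(-1,1):
    for x in(-9.5,9.5):
        print("finger",s,"x",x,"inner tip",proj(c,T+R@[x,s*w,14]).round(1),"outer",proj(c,T+R@[x,s*(w+19),14]).round(1))
q=np.load("q.npy");M=bar_at(q,282)
for x in(-26,26):
    for s in(-6,6):
        print("bar",x,s,[proj(c,M["g"]+x*M["bx"]+s*M["by"]+u*M["a"]).round(1).tolist() for u in(-10,10)])
for y in range(184,228):
    print(y,''.join('r' if (p[0]>50 and p[1]<.35*p[0]) else "0123456789"[min(9,int(p.max())//22)] for p in c["color"][y,244:296].astype(int)))
E
python3 lum.py
```

```text
finger -1 x -9.5 inner tip [263.8 208.9] outer [258.3 202.7]
finger -1 x 9.5 inner tip [272.1 204.5] outer [266.6 198.4]
finger 1 x -9.5 inner tip [271.9 218.1] outer [277.6 224.6]
finger 1 x 9.5 inner tip [280.3 213.5] outer [286.1 219.9]
bar -26 -6 [[256.7, 225.3], [251.4, 217.5]]
bar -26 6 [[253.4, 223.8], [248.1, 216.1]]
bar 26 -6 [[276.2, 207.0], [271.2, 199.1]]
bar 26 6 [[272.7, 205.7], [267.7, 197.9]]
184 5555555555555311000000000000000100010011010000000001
185 5555555555555310000000000000001000011100000000000000
186 5555455555555300000000000000000110000000000000000101
187 5555555555555400000000000000000101101000000000010000
188 5555455455555510000010000000000010000000000010110011
189 5454554445555510000101000000000000000000000011000000
190 5545554455555520000010000000000001000000001001011011
191 5555555555555520000001000000000000000000100010001000
192 5555555455455530000000000000000000010001100001001100
193 5554554555555541000000001001211100000110000111000110
194 5555555455555552100000011012333200000010000000001110
195 5555555555555554200000000133222300000000000000000011
196 
[... 1119 characters left out ...]
2333333333333333
216 5555530000000000000002333235555555532333333334444333
217 5555531000000000000013333223555555542233333345555333
218 5555553000000000000023333323555555554233334455555434
219 5555555100000000001223333324555555555333445555555545
220 5555555310000000014423333335555555555444555555555555
221 5555555530000000145532333333555555555555555555555555
222 5555555551000001455543333332355555555555555555555555
223 5555555553200014555555533333245555555554445555555555
224 5555555555432245555555554333335555554443334444444445
225 5555555555555455555555555323333444rrrrr4443333334434
226 55555555555555555555555554333322rrrr4444433333334344
227 555555555555555555555555554233323rrr4r44443333344334
```

The bar is where the model says. The leading finger's lower edge sits at about row 212, not the predicted 218, so the fingertips reach roughly 14 mm less deep than assumed and were skimming over the bar. I'll re-enter about 14 mm deeper.

```bash

python3 -m creep '[{"hand":0.36,"tx":0,"ty":0,"tz":-0.02,"spin":0},{"hand":0.36,"tx":0,"ty":0,"tz":0,"spin":0}]'
python3 - <<'E'
from h import *
q=np.load("q.npy");k=dict(r=19.,dz=-12.)
go(q,282,0,27.6,0,**k)
E
```

```text
time: 31.62
tool_pos: [508.2, 22.9, 165.4]
tcp_rot: [3.138, -0.001, 1.347]
contact_force: [1.1, -0.6, -1.2]
grip_width: 32.8
finger_force: 0.0
tx 0.5 ty -10.6 tz 38.1 spin -11.0
```

```bash

python3 -m creep '[{"hand":0.36,"tx":0.0005,"ty":-0.0106,"tz":0,"spin":-5.5},{"hand":0.36,"tx":0,"ty":0,"tz":0,"spin":-5.5},{"hand":0.36,"tx":0,"ty":0,"tz":0.01,"spin":0},{"hand":0.36,"tx":0,"ty":0,"tz":0.01,"spin":0}]'
python3 -m creep '[{"hand":0.36,"tx":0,"ty":0,"tz":0.006,"spin":0},{"hand":0.36,"tx":0,"ty":0,"tz":0,"spin":0}]'
python3 -m creep '[{"hand":0.36,"tx":0,"ty":0,"tz":0.006,"spin":0},{"hand":0.36,"tx":0,"ty":0,"tz":0,"spin":0}]'
python3 -m creep '[{"hand":0.36,"tx":0,"ty":0,"tz":0.006,"spin":0},{"hand":0.3,"tx":0,"ty":0,"tz":0,"spin":0},{"hand":0.3,"tx":0,"ty":0,"tz":0,"spin":0}]'
python3 lum.py | sed -n '9,60p'
```

```text
time: 32.12
tool_pos: [496.7, 25.8, 143.2]
tcp_rot: [-3.141, -0.0, 1.536]
contact_force: [-0.6, -0.3, -0.6]
grip_width: 32.9
finger_force: 0.0
time: 32.38
tool_pos: [496.6, 25.8, 137.6]
tcp_rot: [-3.14, -0.0, 1.537]
contact_force: [0.1, -0.4, -0.7]
grip_width: 32.8
finger_force: 0.0
time: 32.62
tool_pos: [496.8, 25.8, 132.1]
tcp_rot: [-3.141, -0.0, 1.537]
contact_force: [-0.3, 0.5, -0.6]
grip_width: 33.0
finger_force: 0.0
time: 33.0
tool_pos: [497.1, 25.8, 126.4]
tcp_rot: [3.141, -0.0, 1.537]
contact_force: [0.5, -0.2, -0.9]
grip_width: 27.6
finger_force: 0.0
184 0001231111111122333321000000110010000000001000000132
185 2000122311111111233220000000010011000000000100000021
186 4310014542111111122100001000001010011011010000000010
187 5532235552211111111000001000000001001010100000000001
188 5554455543322111110000000100000000010100000000000010
189 5545554443333211100000000000100000000000000000000010
190 5555555453333321000010000000110000000100000001010000
191 5555554554333331001011000000000000000001000000000101
192 5555555554333331000010100000000000000010000000111001
193 55554555553333310
[... 1273 characters left out ...]
5555552333333333
216 5555520000000000000002333235555555555555553233333333
217 5555530000000000000013333223555555555555553233333333
218 5555553000000000000023333323555555555555554323334434
219 5555555100000000001223333334555555555555555433345545
220 5555555310000000014423333335555555555555555554455555
221 5555555530000000145532233333555555555555555555555555
222 5555555551000001455543332332355555555555555555555555
223 5555555553100014555555533333245555555554445555555555
224 5555555555433245555555554333335555544443334444444445
225 5555555555555455555555555333333444rrrrr3443333334434
226 55555555555555555555555554333322rrr333rr333333434444
227 555555555555555555555555554333323rrr33rrr23333344334
```

Straddling cleanly at depth. Push on gently.

```bash

python3 -m creep '[{"hand":0.3,"tx":0,"ty":0.0025,"tz":0,"spin":0},{"hand":0.3,"tx":0,"ty":0.0025,"tz":0,"spin":0},{"hand":0.3,"tx":0,"ty":0,"tz":0,"spin":0}]'
python3 -m creep '[{"hand":0.3,"tx":-0.0009,"ty":0.0025,"tz":-0.0012,"spin":7.2},{"hand":0.3,"tx":0,"ty":0,"tz":0,"spin":0}]'
python3 - <<'E'
from h import *
q=np.load("q.npy");k=dict(r=19.,dz=-12.)
go(q,290,1,27.6,0,**k);torque(q,290)
E
python3 -m creep '[{"hand":0.3,"tx":-0.001,"ty":0.0025,"tz":-0.0011,"spin":7.4},{"hand":0.3,"tx":0,"ty":0,"tz":0,"spin":0}]'
python3 fit.py 2>&1| grep -v Warn | sed -n '3,31p'
```

```text
time: 33.42
tool_pos: [499.9, 25.9, 126.1]
tcp_rot: [-3.136, -0.0, 1.538]
contact_force: [-7.4, 0.4, 4.9]
grip_width: 27.6
finger_force: 3.9
time: 33.67
tool_pos: [502.1, 24.7, 127.3]
tcp_rot: [-3.136, 0.001, 1.411]
contact_force: [-9.1, 0.1, 5.6]
grip_width: 27.5
finger_force: 4.2
tx 0.3 ty 2.1 tz -1.2 spin -0.2
push fwd 9.0 N radial 1.4 z -5.6; torque ~0.102 Nm
angle by pose 283.5
time: 33.92
tool_pos: [504.4, 23.4, 128.4]
tcp_rot: [-3.136, 0.001, 1.281]
contact_force: [-7.7, -0.3, 4.9]
grip_width: 27.3
finger_force: 4.0
197 .................#################################
198 ..................################################
199 ...................##########....#################
200 ....................########......################
201 ....................#######.......################
202 .....................#####...#####################
203 ......................####..######################
204 ......................####..######################
205 ......................####..######################
206 ....................#######.############..########
207 .................
[... 323 characters left out ...]
.##################........###########..
214 ..........##################.........#########....
215 .........#################............######......
216 .........################.........................
217 ..........##############..........................
218 ..........#############...........................
219 ...........###########...................#.#......
220 ............########.....................#........
221 ............#######...............................
222 .............####.................................
223 ...............#..................................
224 ..................................................
225 ..........................................r.......
```

Now the bar turns (steady ~8 N). Continue to the bottom, watching the force.

```bash

python3 -m creep '[{"hand":0.3,"tx":-0.0011,"ty":0.0026,"tz":-0.001,"spin":7.7},{"hand":0.3,"tx":0,"ty":0,"tz":0,"spin":0}]'
python3 - <<'E'
from h import *
q=np.load("q.npy");k=dict(r=19.,dz=-12.)
go(q,306,1,27.6,0,**k);torque(q,302)
E
python3 -m creep '[{"hand":0.3,"tx":-0.0012,"ty":0.0026,"tz":-0.0009,"spin":7.8},{"hand":0.3,"tx":0,"ty":0,"tz":0,"spin":0}]'
python3 - <<'E'
from h import *
q=np.load("q.npy");k=dict(r=19.,dz=-12.)
go(q,314,1,27.6,0,**k);torque(q,308)
E
```

```text
time: 34.28
tool_pos: [506.7, 21.7, 129.4]
tcp_rot: [-3.137, 0.002, 1.147]
contact_force: [-8.3, 0.3, 4.4]
grip_width: 27.3
finger_force: 3.7
tx 0.7 ty 1.9 tz -1.2 spin -0.2
push fwd 7.9 N radial 2.6 z -4.4; torque ~0.098 Nm
angle by pose 300.0
time: 34.52
tool_pos: [508.8, 19.6, 130.3]
tcp_rot: [-3.137, 0.002, 1.011]
contact_force: [-8.0, 0.6, 3.9]
grip_width: 27.7
finger_force: 3.3
tx 0.8 ty 1.9 tz -1.2 spin 0.1
push fwd 7.5 N radial 3.0 z -3.9; torque ~0.098 Nm
angle by pose 308.5
```

```bash

python3 -m creep '[{"hand":0.3,"tx":-0.0009,"ty":0.0029,"tz":-0.0007,"spin":8.3},{"hand":0.3,"tx":0,"ty":0,"tz":0,"spin":0}]'
python3 -m creep '[{"hand":0.3,"tx":-0.001,"ty":0.003,"tz":-0.0006,"spin":8.7},{"hand":0.3,"tx":0,"ty":0,"tz":0,"spin":0}]'
python3 - <<'E'
from h import *
q=np.load("q.npy");k=dict(r=19.,dz=-12.)
go(q,330,1,27.6,0,**k);torque(q,325)
E
```

```text
time: 34.78
tool_pos: [510.9, 17.4, 130.9]
tcp_rot: [-3.137, 0.002, 0.866]
contact_force: [-5.8, 1.1, 2.9]
grip_width: 27.4
finger_force: 2.9
time: 35.02
tool_pos: [512.8, 14.8, 131.5]
tcp_rot: [-3.138, 0.002, 0.714]
contact_force: [-6.4, 2.2, 2.9]
grip_width: 27.6
finger_force: 2.6
tx 0.2 ty 1.6 tz -1.3 spin 0.0
push fwd 6.2 N radial 2.8 z -2.9; torque ~0.094 Nm
angle by pose 325.5
```

```bash

python3 -m creep '[{"hand":0.3,"tx":-0.0007,"ty":0.0016,"tz":-0.0002,"spin":4.4},{"hand":0.3,"tx":0,"ty":0,"tz":0,"spin":0}]'
python3 -m creep '[{"hand":0.3,"tx":-0.0007,"ty":0.0016,"tz":-0.0002,"spin":4.5},{"hand":0.3,"tx":0,"ty":0,"tz":0,"spin":0}]'
python3 -m creep '[{"hand":0.3,"tx":-0.0007,"ty":0.0016,"tz":-0.0001,"spin":4.5},{"hand":0.3,"tx":0,"ty":0,"tz":0,"spin":0}]'
python3 - <<'E'
from h import *
q=np.load("q.npy");k=dict(r=19.,dz=-12.)
go(q,342,1,27.6,0,**k);torque(q,337)
E
```

```text
time: 35.28
tool_pos: [513.4, 13.3, 131.7]
tcp_rot: [-3.138, 0.002, 0.638]
contact_force: [-5.4, 1.8, 2.4]
grip_width: 27.5
finger_force: 2.6
time: 35.52
tool_pos: [513.9, 11.6, 132.0]
tcp_rot: [-3.139, 0.002, 0.559]
contact_force: [-4.8, 2.8, 1.7]
grip_width: 27.9
finger_force: 2.5
time: 35.78
tool_pos: [514.4, 10.0, 132.2]
tcp_rot: [-3.139, 0.002, 0.481]
contact_force: [-4.7, 3.2, 1.4]
grip_width: 27.6
finger_force: 2.4
tx 0.2 ty 1.7 tz -1.2 spin 0.2
push fwd 5.3 N radial 2.2 z -1.4; torque ~0.093 Nm
angle by pose 338.0
```

```bash

python3 -m creep '[{"hand":0.3,"tx":-0.0007,"ty":0.0016,"tz":-0.0001,"spin":4.5},{"hand":0.3,"tx":0,"ty":0,"tz":0,"spin":0}]'
python3 -m creep '[{"hand":0.3,"tx":-0.0007,"ty":0.0016,"tz":-0.0001,"spin":4.6},{"hand":0.3,"tx":0,"ty":0,"tz":0,"spin":0}]'
python3 -m creep '[{"hand":0.3,"tx":-0.0007,"ty":0.0016,"tz":0,"spin":4.6},{"hand":0.3,"tx":0,"ty":0,"tz":0,"spin":0}]'
python3 - <<'E'
from h import *
q=np.load("q.npy");k=dict(r=19.,dz=-12.)
go(q,354,1,27.6,0,**k);torque(q,350)
E
```

```text
time: 36.02
tool_pos: [514.6, 8.3, 132.3]
tcp_rot: [-3.139, 0.002, 0.402]
contact_force: [-4.0, 3.6, 1.8]
grip_width: 27.7
finger_force: 2.3
time: 36.28
tool_pos: [514.8, 6.6, 132.5]
tcp_rot: [-3.139, 0.002, 0.322]
contact_force: [-3.4, 3.3, 1.9]
grip_width: 27.7
finger_force: 2.2
time: 36.52
tool_pos: [514.8, 4.9, 132.6]
tcp_rot: [-3.14, 0.001, 0.242]
contact_force: [-3.3, 4.3, 3.3]
grip_width: 27.6
finger_force: 2.2
tx 0.1 ty 1.5 tz -0.9 spin 0.3
push fwd 5.2 N radial 1.8 z -3.3; torque ~0.096 Nm
angle by pose 350.0
```

```bash

python3 -m creep '[{"hand":0.3,"tx":-0.0007,"ty":0.0014,"tz":0,"spin":4.6},{"hand":0.3,"tx":0,"ty":0,"tz":0,"spin":0}]'
python3 -m creep '[{"hand":0.3,"tx":-0.0006,"ty":0.0012,"tz":0,"spin":4.6},{"hand":0.3,"tx":0,"ty":0,"tz":0,"spin":0}]'
python3 -m creep '[{"hand":0.3,"tx":-0.0005,"ty":0.0012,"tz":0,"spin":4},{"hand":0.3,"tx":0,"ty":0,"tz":0,"spin":0}]'
python3 - <<'E'
from h import *
q=np.load("q.npy");k=dict(r=19.,dz=-12.)
go(q,366,1,27.6,0,**k);torque(q,360)
E
python3 fit.py 2>&1| grep -v Warn | sed -n '3,31p'
```

```text
time: 36.78
tool_pos: [514.0, 4.3, 132.5]
tcp_rot: [-3.138, 0.002, 0.161]
contact_force: [-4.5, 8.4, 4.1]
grip_width: 27.4
finger_force: 4.3
time: 37.02
tool_pos: [513.1, 4.1, 132.4]
tcp_rot: [-3.136, 0.003, 0.081]
contact_force: [-5.0, 12.6, 4.3]
grip_width: 27.2
finger_force: 6.4
time: 37.28
tool_pos: [512.2, 4.0, 132.3]
tcp_rot: [-3.135, 0.005, 0.012]
contact_force: [-6.3, 17.1, 5.3]
grip_width: 27.4
finger_force: 8.5
tx 1.8 ty 3.6 tz -0.9 spin 0.9
push fwd 17.8 N radial 4.2 z -5.3; torque ~0.346 Nm
angle by pose 351.5
197 ################################....##............
198 #######################.#########.###.............
199 #####################..##############.............
200 ####################..###############.............
201 ###################..################.............
202 ##################..#################.............
203 #################.###################.............
204 #####################################.............
205 #####################################.............
206 #################..##################.............
207 ################..
[... 322 characters left out ...]
##....##....#####.rrrrrrrr#.............
214 ############....#....#######rrrrrrr...............
215 ###########............#.####rrrrrr...............
216 ##########...............####rrr..................
217 ##########..##....................................
218 #######.#..#......................................
219 #####...###.......................................
220 #####...#.........................................
221 ####..............................................
222 ..........................#.......................
223 ..................................................
224 ..................................................
225 ......................................rrrrr.......
```

The hard stop is felt: force climbs from 5 to 17 N (about 0.35 N m) with no motion. Back off and lift clear.

```bash

python3 -m creep '[{"hand":0.3,"tx":0.001,"ty":-0.004,"tz":0,"spin":0},{"hand":0.3,"tx":0.001,"ty":-0.004,"tz":0,"spin":0},{"hand":0.36,"tx":0,"ty":-0.001,"tz":0,"spin":-4},{"hand":0.36,"tx":0,"ty":0,"tz":0,"spin":0}]'
python3 -m creep '[{"hand":0.36,"tx":0,"ty":0,"tz":-0.02,"spin":0},{"hand":0.36,"tx":0,"ty":0,"tz":-0.03,"spin":0},{"hand":0.36,"tx":0,"ty":0,"tz":-0.04,"spin":0},{"hand":0.36,"tx":0,"ty":0,"tz":-0.04,"spin":0},{"hand":0.36,"tx":0,"ty":0,"tz":0,"spin":0}]'
python3 fit.py 2>&1| grep -v Warn | sed -n '3,31p'
python3 wf.py | sed -n '8,40p'
```

```text
time: 37.88
tool_pos: [516.8, 8.7, 132.7]
tcp_rot: [3.141, -0.001, 0.081]
contact_force: [0.6, 0.4, -0.3]
grip_width: 32.8
finger_force: 0.0
time: 38.5
tool_pos: [518.1, 8.5, 265.9]
tcp_rot: [3.14, -0.007, 0.08]
contact_force: [0.5, 0.6, -1.3]
grip_width: 33.1
finger_force: 0.0
197 ..................................................
198 ..................................................
199 ..................................................
200 ..................................................
201 ..................................................
202 ..................................................
203 ..................................................
204 ..................................................
205 ...............................r..................
206 ...................########rrrrr..................
207 ...........###############rrrrrrr.................
208 ..........###############.rrrrrrrr................
209 ..........###############rrrrrrrrr................
210 .........################rrrrrrrrrr...............
211 .........#################rrrrrrrrrr...........
[... 2746 characters left out ...]
.......ppppppppppppp................................
213 240 ...........................ppppppppppppp................................
214 240 ............................ppppppppppppp...............................
215 240 ...........................pppppppppppppp...............................
216 240 ............................ppppppppppppp...............................
217 240 ............................ppppppppppppp...............................
218 240 ............................pppppppppppppp..............................
219 240 .............................ppppppppppppp..............................
220 240 .............................ppppppppppppp..............................
```

The force rise could also be the finger touching the collar instead of the bottom: the geometry is close at that depth. I'll verify with a shallower push further out, clear of the collar.

```bash
python3 - <<'E'
from h import *
q=np.load("q.npy");k=dict(r=24.,dz=-6.)
go(q,353,0,27.6,0,**k)
for r in rows(q,353,0,353,1,27.6,1,yaw_off=0,**k): print(*r.round(1))
for r in rows(q,353,1,373,1,27.6,5,yaw_off=0,**k): print(*r.round(1))
E
```

```text
tx 2.0 ty -3.3 tz 119.6 spin -10.1
0.0 7.8 -0.0 0.0
-0.6 1.3 0.0 4.6
-0.6 1.3 0.1 4.6
-0.5 1.3 0.2 4.6
-0.4 1.3 0.2 4.5
-0.4 1.3 0.3 4.5
```

```bash

python3 -m creep '[{"hand":0.34,"tx":0.002,"ty":-0.0033,"tz":0.04,"spin":0},{"hand":0.34,"tx":0,"ty":0,"tz":0.04,"spin":-10.1},{"hand":0.34,"tx":0,"ty":0,"tz":0.015,"spin":0},{"hand":0.34,"tx":0,"ty":0,"tz":0,"spin":0}]'
python3 -m creep '[{"hand":0.34,"tx":0,"ty":0,"tz":0.01,"spin":0},{"hand":0.34,"tx":0,"ty":0,"tz":0.01,"spin":0},{"hand":0.3,"tx":0,"ty":0,"tz":0.0035,"spin":0},{"hand":0.3,"tx":0,"ty":0,"tz":0,"spin":0}]'
python3 -m creep '[{"hand":0.3,"tx":0,"ty":0.004,"tz":0,"spin":0},{"hand":0.3,"tx":0,"ty":0.002,"tz":0,"spin":0},{"hand":0.3,"tx":0,"ty":0,"tz":0,"spin":0}]'
python3 -m creep '[{"hand":0.3,"tx":0,"ty":0.0015,"tz":0,"spin":0},{"hand":0.3,"tx":0,"ty":0,"tz":0,"spin":0}]'
python3 -m creep '[{"hand":0.3,"tx":0,"ty":0.0015,"tz":0,"spin":0},{"hand":0.3,"tx":0,"ty":0,"tz":0,"spin":0}]'
```

```text
time: 39.15
tool_pos: [517.5, 12.4, 166.6]
tcp_rot: [-3.141, 0.003, 0.254]
contact_force: [0.4, -0.4, 0.7]
grip_width: 31.3
finger_force: 0.0
time: 39.65
tool_pos: [518.0, 12.4, 144.0]
tcp_rot: [-3.141, 0.0, 0.258]
contact_force: [0.1, 1.2, 0.5]
grip_width: 27.4
finger_force: 0.0
time: 40.02
tool_pos: [519.7, 6.4, 144.3]
tcp_rot: [3.141, -0.0, 0.258]
contact_force: [0.3, -0.0, -0.1]
grip_width: 27.5
finger_force: 0.0
time: 40.28
tool_pos: [519.8, 5.6, 144.2]
tcp_rot: [-3.141, -0.0, 0.258]
contact_force: [-0.3, 2.6, 1.9]
grip_width: 27.7
finger_force: 1.5
time: 40.52
tool_pos: [519.9, 5.1, 144.1]
tcp_rot: [-3.139, 0.0, 0.258]
contact_force: [-1.6, 7.1, 1.2]
grip_width: 27.7
finger_force: 3.8
```

```bash

python3 -m creep '[{"hand":0.3,"tx":0,"ty":0.0015,"tz":0,"spin":1},{"hand":0.3,"tx":0,"ty":0,"tz":0,"spin":0}]'
python3 -m creep '[{"hand":0.3,"tx":0,"ty":0.0015,"tz":0,"spin":1},{"hand":0.3,"tx":0,"ty":0,"tz":0,"spin":0},{"hand":0.3,"tx":0,"ty":0,"tz":0,"spin":0}]'
python3 - <<'E'
from h import *
q=np.load("q.npy");torque(q,355)
E
```

```text
time: 40.78
tool_pos: [519.8, 4.6, 144.0]
tcp_rot: [-3.137, 0.001, 0.24]
contact_force: [-2.0, 10.4, 3.0]
grip_width: 27.4
finger_force: 5.7
time: 41.15
tool_pos: [519.7, 4.0, 144.0]
tcp_rot: [-3.136, 0.001, 0.223]
contact_force: [-3.0, 14.3, 4.1]
grip_width: 27.5
finger_force: 7.5
push fwd 14.6 N radial -0.2 z -4.1; torque ~0.279 Nm
angle by pose 355.5
```

The push clear of the collar also meets a hard stop (about 0.3 N m, 2.5 times the running torque, no turning). So it is the bottom. Release, lift, hand in.

```bash

python3 -m creep '[{"hand":0.3,"tx":0,"ty":-0.005,"tz":0,"spin":0},{"hand":0.34,"tx":0,"ty":-0.006,"tz":0,"spin":0},{"hand":0.34,"tx":0,"ty":0,"tz":0,"spin":0}]'
python3 -m creep '[{"hand":0.34,"tx":0,"ty":0,"tz":-0.02,"spin":0},{"hand":0.34,"tx":0,"ty":0,"tz":-0.04,"spin":0},{"hand":0.34,"tx":0,"ty":0,"tz":-0.05,"spin":0},{"hand":0.34,"tx":0,"ty":0,"tz":0,"spin":0},{"hand":0.34,"tx":0,"ty":0,"tz":0,"spin":0}]'
python3 - <<'E'
from h import *
from plant import cams,close_job
q=np.load("q.npy")
print(redang(cams.capture("scene"),q,320,380))
print(close_job())
E
```

```text
time: 41.52
tool_pos: [518.7, 11.5, 144.1]
tcp_rot: [3.141, -0.0, 0.224]
contact_force: [0.7, -0.0, -0.9]
grip_width: 30.9
finger_force: 0.0
time: 42.15
tool_pos: [518.4, 11.3, 253.6]
tcp_rot: [3.142, 0.001, 0.223]
contact_force: [0.6, -0.7, -1.2]
grip_width: 31.4
finger_force: 0.0
(np.int64(350), np.float64(0.9), 28, array([272.1, 211.4]))
the job is handed in; nothing more can be done
None
```

I ran the tap forward, back, forward and back, then to a hard stop I took as the bottom (about 350–355° past its start, about 0.3 N m, confirmed by a second push clear of the collar), let go of it and handed the job in at 42 s; no verdict came back, and I did not check the holder's white line or the bystanders afterwards.

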